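# Latch the coin transport case

## Robot

A 7-joint arm with a two-finger parallel gripper is mounted at the origin on a cart in front of the work surface, level with it; the furniture and walls round the work are solid. World frame = base frame: x ahead of the robot, y to its left, z up, the work surface at z = 0. Lengths are in m, angles in rad, forces in N, time in s.
With the tool pointing down it reaches from about 0.4 to 0.85 m from the base axis. Payload 10.4 kg.
Tool frame: the origin (TCP) lies where the fingers leave the gripper's body, on its centre line; the fingertips stand 70 mm ahead of it and the grasp point (between the pads) lies r.grip_depth ahead of it (r.grip_depth is the distance from the TCP to the grasp point, in m); z points along the fingers, y is the direction in which the jaws open and shut (so a half turn about z gives the same grasp; the last joint's range is limited). The gripper opens to 87 mm and grips with 3 to 60 N. Pads are 19 mm wide; open, the fingers measure 117 mm over their backs; the gripper's body (75 mm by 190 mm) begins 51 mm behind the grasp point.
Start: joints at [-1.336, 0.332, -0.065, 1.46, 0.022, 1.35, -0.088], TCP at [0.159, 0.604, 0.292] pointing down, gripper open.
Joint ranges: [-2.6, 2.6], [-0.5, 2.12], [-1.47, 1.34], [0.16, 2.42], [-1.27, 4.41], [0.06, 2.06], [-2.6, 2.6]. Speed limits (rad/s): [2.22, 2.22, 2.79, 2.79, 3.14, 3.14, 3.14].

## Interface

Orientations are given as a unit quaternion [x, y, z, w].
In Python, from bench import monitor, viewer, workorder, nets, r gives the robot as it stands.
- The arm moves only by the tool drive_tool, never from a script. Its argument "plan" is a list of rows, each an object of numbers: "rx", "ry", "rz": the turn, a rotation vector about the tool's x, y, z in units of 360 degrees (1.0 is 360 degrees); "x", "y", "z": the shift along the tool's x, y, z in units of 1000 mm (1.0 is 1000 mm); "fingers": the opening, from 0 (shut) to 1 (fully open). In form: [{"rx": .., "ry": .., "rz": .., "x": .., "y": .., "z": .., "fingers": ..}, ...]. A call has 1 to 12 rows; each row is the pose to reach, as a shift and turn from the pose commanded when the call began, along the tool's axes at that moment, turning the shorter way round; what a row does not reach only later rows make up. A row lasts 1/8 s, in which the tool goes at most 62.5 mm and 10.7 degrees, less where a joint would pass 70% of its speed; a pose out of reach is approached as far as the arm can. A call with a number of a shift or a turn outside -1 to 1 is refused whole. A call with a gripper value outside its range is refused whole. The fingers move at their own pace and stop on an object; "squeeze" is the grip in N (left out, the last holds). Time passes only in rows, so rows that repeat a pose let the fingers close. It gives the time, the measured TCP pose, the force and the opening at its end, in the units of the state.
- monitor.read_state(): the state, without advancing time (a new reading comes with each control period).
- viewer.camera(name): name is "scene" or "top" or "wrist"; returns a dict with "color" (480x640x3 uint8, red, green, blue), "depth" (480x640 float32, m along the optical axis (not along the pixel's ray), 0 where there is no reading), "camera_matrix" (3x3 intrinsics, pixels), "xyz" and "rotation" of the camera in the world. Camera axes: x right, y down, z forward; pixel columns grow to the right and rows downward; lengths in m; the calibration is good to about 2 mm. A picture is of the moment at which its call begins.
- workorder.close_job(): hands the job in, once; it reports no verdict.
Trained networks look in the newest picture that a camera, given by its name, has taken for a name from the list of things; names that differ only in an ending like _2 or _b are one class to them, and where a whole thing is asked for, a point or a joint stands for the part that bears it (a point fixed in the world has none). Each returns a list of dicts, best first, with "confidence" (0 to 1); they miss things now and then, are a little off and sometimes report something else, mostly with a low value. They report only what shows in the picture. A call takes as long as a camera call.
- nets.find_in(label, camera): "centre" ([x, y, z] in m, in world coordinates, good to about 4 mm: the middle of the surface that is visible of it).
- nets.regions_of(label, camera): "region" (480x640 bool, what is visible of it).
The state is a dict: "time": time; "joint_positions": joint angles; "joint_vel": joint speeds; "joint_torque": joint torques, N m; "ee_pos": TCP position; "eef_rot": TCP orientation; "ft_force": force on the tool from outside, world axes, zero at the start; "torque": the same for the moment, N m; "width": finger opening in m.
Only numpy, scipy, OpenCV 4.12 (cv2) and the standard library are available. Lean on these libraries where they do the work, as an engineer would, in place of code of your own. Each camera call takes 0.05 s, during which the arm holds its last target.

## Task

The blue coin case stands on its feet with its lid leaning open. Push the lid upright until it rests against its rubber seal, hook the latch's wire loop under the lip of the keeper on the lid, then swing the latch lever back and snap it down over centre until it lies flat, so that the lid is drawn tight. Work gently and by feel, with no more than light finger force on lid, loop and lever, and the other things on the desk are to be left alone.

Things in the scene. Friction and masses are not known exactly. Their poses are not given: they have to be found in the camera images.
- case: Blue transport case, 180 mm long (y), 106 through (x), 120 high, fixed on the desk on rubber feet. Origin on the desk under the middle of the seam; x axis level from the base shell (74 mm thick, x -75 to -1 mm) to the lid (32 mm thick); z up. The latch lies on the top face in the plane y = 0: lever on the base shell, keeper on the lid.
- lid_angle (a joint): Angle of the lid about its hinge at the foot of the seam (case x 0, z 20 mm). 0 = rim on rim, grows as the top leans out to +x. A stiff hinge (about 2 N at the top edge, more when pushed with friction) holds it where it is left. Below about 0.045 it squeezes the sprung seal (about 30 N per mm at the top edge), so a pushed and released lid rests near 0.045; the shut latch draws it below 0.03.
- lid: The lid's blue shell, 32 x 180 x 100 mm; origin on its hinge line, axes as the case's when shut. Push on its outer (+x) face near the top, 50 to 75 mm to one side of the latch, so that the wrist clears lever and loop.
- lid_top (a point): Middle of the lid's upper outer edge, 100 mm above the hinge line.
- keeper_seat (a point): Nominal centre of the seated loop bar, on the lid (axes as the lid's: x outwards, z up). The keeper, 14 mm wide, is a post whose +x face lies 2.5 mm to -x of this point, with a lip on top that reaches 2.5 mm to +x of it; the lip's underside is 2.5 mm above this point, its top 6 mm. The keeper is shimmed up to 4 mm higher or lower than that, which no reading shows: find its height by touch.
- keeper: The keeper's flat foot plate on top of the lid, 26 x 34 mm, its top 4 mm (and the hidden shim) under keeper_seat; the 5 mm bar has 6.5 mm of height under the lip. Origin on the lid's hinge line. The bar enters from +x: lower it onto this plate with its centre 7 to 12 mm to +x of keeper_seat, then draw it to -x under the lip.
- loop: The latch's wire loop, hinged on the lever 16 mm from the lever's pivot; 55 mm from that hinge (its origin) to the centre of its cross bar, 26 mm wide. Light friction holds it at any angle; pulling the loop by its tab turns the lever with it, against 2 to 8 N.
- loop_bar (a point): Centre of the loop's cross bar, a round steel bar of 5 mm diameter along the case's y.
- thumb_tab (a point): Centre of the red thumb tab at the loop's free end: 16 mm wide along the case's y (grasp it across this width, from above), 10 mm long, 13 mm high. It lies 11 mm beyond the bar and 8.5 mm above it, in the loop's frame.
- lever_pivot (a point): Axis of the lever on the base shell, 10.5 mm above the top face, along the case's y.
- lever_angle (a joint): Angle of the lever: 0 = shut, flat on the base shell towards -x; grows as its free end rises and swings over towards the lid (1.57 = upright). Light friction holds it while the loop is slack. With the loop hooked it comes taut at about 1.1; pressing then takes up to about 6 to 12 N near the free end, less towards dead centre at 0.03 to 0.28; beyond that it snaps to 0 and stays.
- lever: The lever's flat steel handle, 56 mm long from the pivot, 4 mm thick, 22 to 28 mm wide; origin on the pivot. Press its upper face (the face that looks up when shut) near the free end.
- lever_tip (a point): Point on the handle's mid-plane 52 mm from the pivot, 4 mm short of its free end.
- capsule_1: Bystander: clear round coin capsule, 40 mm, 7 mm high.
- loupe: Bystander: small folding loupe, 37 x 26 x 23 mm.
- tweezers: Bystander: steel tweezers, 125 mm long.
- slide_box: Bystander: small black coin case, 45 x 52 x 14 mm.

How it is judged:
By the outcome, as a careful person would: the job done as asked, in the order asked, and still so for the second after the job is handed in, with the robot touching nothing.
It also fails if it takes over 72 s, if anything falls off the work surface, if the arm or the gripper's body presses on something with over 40 N, if the wrist force passes 120 N, or if a joint passes its speed limit or range.

## Working session

There is one attempt and no reset: what is moved stays moved. The work goes in short steps, Python scripts to look and compute and a tool call to move; the robot and the scene stay as the last step left them, time stands still between calls to the robot, and variables do not carry over. Pictures are saved under pics/ and viewed, and the job is handed in when it is done.

Besides the shell and the picture viewer there is one more tool, called after "Call:" as name([rows], argument=value, ...), one row to a line, values as JSON. drive_tool: Moves the arm, as the interface text tells. Its arguments: {"type":"object","properties":{"plan":{"type":"array","items":{"type":"object","properties":{"rx":{"type":"number","minimum":-1,"maximum":1},"ry":{"type":"number","minimum":-1,"maximum":1},"rz":{"type":"number","minimum":-1,"maximum":1},"x":{"type":"number","minimum":-1,"maximum":1},"y":{"type":"number","minimum":-1,"maximum":1},"z":{"type":"number","minimum":-1,"maximum":1},"fingers":{"type":"number"}}}},"squeeze":{"type":"number"}},"required":["plan"]}

```bash
mkdir -p pics; ls; cat > h.py <<'E'
import numpy as np, cv2
from scipy.spatial.transform import Rotation as R
from bench import monitor, viewer, workorder, nets, r
def snap(c,n):
    d=viewer.camera(c); cv2.imwrite(f'pics/{n}.png',cv2.cvtColor(d['color'],cv2.COLOR_RGB2BGR)); return d
def xyz(d,u,v):
    K=d['camera_matrix'];z=float(d['depth'][v,u]);p=np.array([(u-K[0,2])/K[0,0]*z,(v-K[1,2])/K[1,1]*z,z])
    Rm=np.array(d['rotation']); Rm=Rm if Rm.shape==(3,3) else R.from_quat(Rm).as_matrix()
    return Rm@p+np.array(d['xyz'])
def cloud(d):
    K=d['camera_matrix'];z=d['depth'];v,u=np.mgrid[:480,:640]
    p=np.stack([(u-K[0,2])/K[0,0]*z,(v-K[1,2])/K[1,1]*z,z],-1)
    Rm=np.array(d['rotation']); Rm=Rm if Rm.shape==(3,3) else R.from_quat(Rm).as_matrix()
    return p@Rm.T+np.array(d['xyz'])
def st():
    s=monitor.read_state(); return s
E
python3 - <<'E'
from h import *
s=st(); print(s); print(r.grip_depth)
np.set_printoptions(precision=4,suppress=True)
for c in ['scene','top','wrist']:
    d=snap(c,c+'0'); print(c,d['xyz'],d['rotation'])
    for l in ['case','lid','lid_top','keeper','keeper_seat','loop_bar','thumb_tab','lever_pivot','lever','lever_tip','capsule_1','loupe','tweezers','slide_box']:
        f=nets.find_in(l,c); print(l,[(np.round(x['centre'],4),round(x['confidence'],2)) for x in f[:2]])
E
```

```text
pics
{'time': 0.0, 'joint_positions': array([-1.33557388,  0.33286856, -0.06468251,  1.46095299,  0.0215889 ,
        1.34988415, -0.08847422]), 'joint_vel': array([ 0.00057714,  0.00014127,  0.00194392, -0.00026263, -0.00146003,
        0.00078978, -0.00064046]), 'joint_torque': array([ 8.91465552e-04, -6.23271704e+01,  2.52681307e-02, -3.89897454e+01,
       -6.11996418e-02,  3.98847763e-02,  1.47213082e-04]), 'ee_pos': array([0.15929409, 0.60406024, 0.29145031]), 'eef_rot': array([ 1.28540540e-01,  9.91704002e-01, -7.06449716e-04, -6.09765264e-05]), 'ft_force': array([-0.38903606, -0.51670115, -0.02942408]), 'torque': array([ 0.0611282 , -0.01066181,  0.01644812]), 'width': 0.0872616956073596}
0.051
scene [-0.3959 -0.9332  0.7478] [ 0.78   -0.3432  0.209  -0.4797]
case [(array([ 0.4866, -0.2183,  0.1098]), 0.71)]
lid [(array([ 0.4667, -0.2142,  0.0761]), 0.74)]
lid_top [(array([ 0.4689, -0.2127,  0.0793]), 0.7)]
keeper [(array([ 0.4682, -0.1991,  0.1205]), 0.54), (array([ 0.471 , -0.2153,  0.079 ]), 0.18)]
keeper_seat [(array([ 0.4704, -0.2123,  0.0824]), 0.74)]
loop_bar [(array([
[... 932 characters left out ...]
.1727]), 0.74)]
lever_pivot [(array([ 0.5279, -0.194 ,  0.1204]), 0.68)]
lever [(array([ 0.5094, -0.1966,  0.1783]), 0.8), (array([ 0.4725, -0.2014,  0.1205]), 0.74)]
lever_tip [(array([ 0.5082, -0.1981,  0.1741]), 0.5)]
capsule_1 []
loupe [(array([ 0.3561, -0.1536,  0.0231]), 0.55)]
tweezers [(array([ 0.2586, -0.2665,  0.0072]), 0.66), (array([ 0.48  , -0.1943,  0.1119]), 0.35)]
slide_box [(array([ 0.2577, -0.2695,  0.0066]), 0.62), (array([ 0.479 , -0.1939,  0.1156]), 0.44)]
wrist [0.0785 0.6244 0.385 ] [0.7827 0.6035 0.0922 0.1209]
case []
lid []
lid_top []
keeper []
keeper_seat []
loop_bar []
thumb_tab []
lever_pivot []
lever []
lever_tip []
capsule_1 []
loupe []
tweezers []
slide_box []
```

View pics/scene0.png

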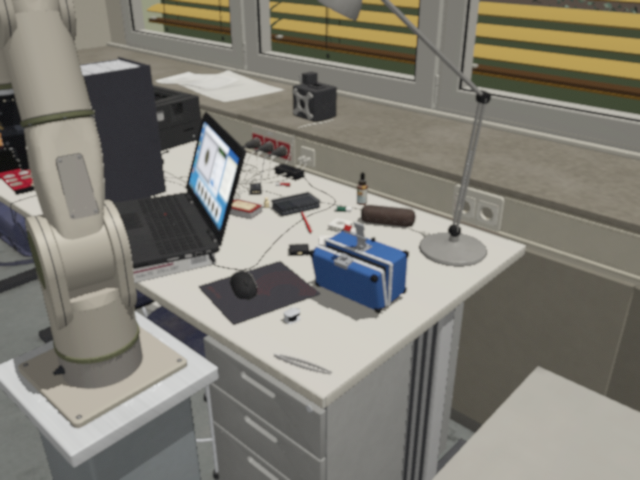

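View pics/top0.png

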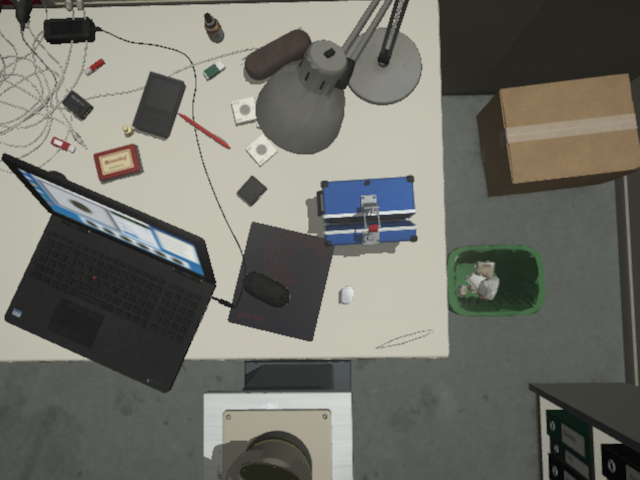

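```bash
python3 - <<'E'
from h import *
np.set_printoptions(precision=4,suppress=True)
d=snap('top','t1'); e=snap('scene','s1')
c=d['color'][160:260,300:430]; cv2.imwrite('pics/t1c.png',cv2.cvtColor(cv2.resize(c,None,fx=6,fy=6,interpolation=cv2.INTER_CUBIC),cv2.COLOR_RGB2BGR))
c=e['color'][210:320,290:420]; cv2.imwrite('pics/s1c.png',cv2.cvtColor(cv2.resize(c,None,fx=5,fy=5,interpolation=cv2.INTER_CUBIC),cv2.COLOR_RGB2BGR))
P=cloud(d); print(d['camera_matrix'],e['camera_matrix'])
for u,v in [(300,110),(320,60),(345,75),(270,55),(380,60),(390,20),(252,190),(261,150),(346,295),(405,338)]: print(u,v,P[v,u])
print('rows');
for u in (340,372,400):
  for v in range(172,250,3): print(u,v,P[v,u])
np.save('top.npy',P);np.save('scene.npy',cloud(e))
E
```

```text
[[533.0266   0.     319.9262]
 [  0.     533.0266 238.0192]
 [  0.       0.       1.    ]] [[606.7964   0.     320.9484]
 [  0.     606.7964 237.8316]
 [  0.       0.       1.    ]]
300 110 [ 0.5526 -0.0942  0.6662]
320 60 [ 0.5881 -0.1144  0.6968]
345 75 [ 0.5808 -0.137   0.6789]
270 55 [0.8744 0.0069 0.0453]
380 60 [ 0.8484 -0.2275  0.068 ]
390 20 [ 0.8709 -0.2354  0.197 ]
252 190 [0.5865 0.052  0.0112]
261 150 [0.6751 0.0321 0.0102]
346 295 [ 0.3563 -0.1493  0.0201]
405 338 [ 0.2629 -0.2742  0.0045]
rows
340 172 [ 0.6249 -0.1409  0.0016]
340 175 [ 0.6187 -0.1408 -0.0008]
340 178 [ 0.6113 -0.1406  0.0029]
340 181 [ 0.5838 -0.1389  0.1173]
340 184 [ 0.5776 -0.1388  0.1185]
340 187 [ 0.5712 -0.1387  0.1212]
340 190 [ 0.5653 -0.1386  0.1208]
340 193 [ 0.5591 -0.1385  0.122 ]
340 196 [ 0.5534 -0.1384  0.1204]
340 199 [ 0.5478 -0.1383  0.1183]
340 202 [ 0.5422 -0.1383  0.1158]
340 205 [ 0.5354 -0.1381  0.1223]
340 208 [ 0.5298 -0.1381  0.1192]
340 211 [ 0.5237 -0.1379  0.1209]
340 214 [ 0.518  -0.1379  0.1189]
340 217 [ 0.5118 -0.1378  0.1213]
340 220 [ 0.5073 -0.1378  0.1082]
340 223 [
[... 1364 characters left out ...]
691 -0.2562  0.1219]
400 190 [ 0.563  -0.256   0.1227]
400 193 [ 0.5575 -0.2561  0.1203]
400 196 [ 0.5512 -0.2558  0.1223]
400 199 [ 0.5457 -0.256   0.1194]
400 202 [ 0.5396 -0.2556  0.1212]
400 205 [ 0.5338 -0.2557  0.1198]
400 208 [ 0.528  -0.2556  0.1189]
400 211 [ 0.5219 -0.2553  0.1204]
400 214 [ 0.5166 -0.2558  0.1151]
400 217 [ 0.5117 -0.2568  0.1065]
400 220 [ 0.5172 -0.2703 -0.0018]
400 223 [ 0.5033 -0.261   0.0709]
400 226 [ 0.4935 -0.2561  0.1087]
400 229 [ 0.4866 -0.2545  0.1203]
400 232 [ 0.4811 -0.2549  0.1159]
400 235 [ 0.4753 -0.2549  0.1145]
400 238 [ 0.4696 -0.2552  0.1115]
400 241 [ 0.4636 -0.255   0.1119]
400 244 [ 0.4645 -0.2688  0.0003]
400 247 [ 0.458  -0.2685  0.0012]
```

View pics/t1c.png

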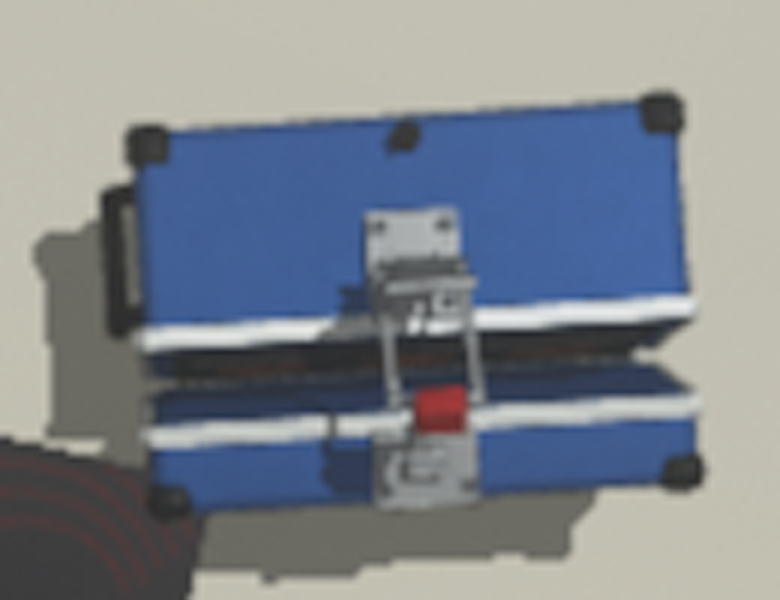

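View pics/s1c.png

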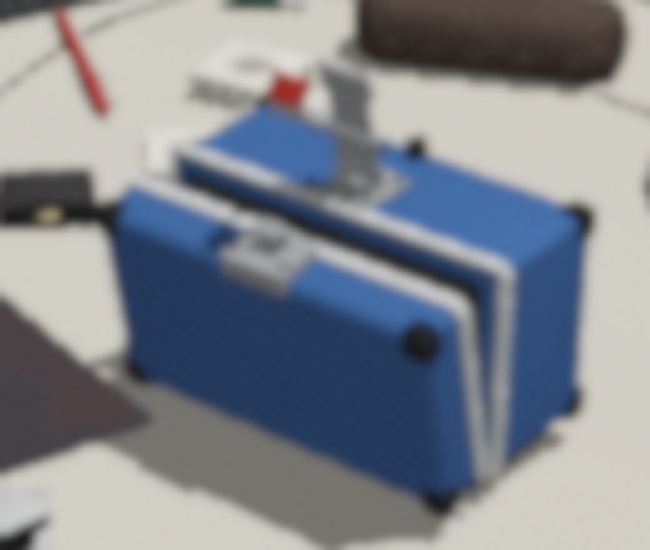

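```bash
python3 - <<'E'
from h import *
np.set_printoptions(precision=4,suppress=True)
P=np.load('top.npy'); 
Q=P.reshape(-1,3)
m=(Q[:,2]>.112)&(Q[:,2]<.127)&(Q[:,0]>.512)&(Q[:,0]<.6)&(Q[:,1]<-.09)&(Q[:,1]>-.3)
A=Q[m]; rect=cv2.minAreaRect((A[:,:2]*1000).astype(np.float32)); print(rect, cv2.boxPoints(rect), A[:,2].mean())
# edges: front / back by column of y
ys=np.arange(-.275,-.12,.006); F=[];B=[]
for y in ys:
    s=A[abs(A[:,1]-y)<.003]
    if abs(y+.2)<.02: continue
    F.append((y,s[:,0].min()));B.append((y,s[:,0].max()))
for E_ in (F,B):
    E_=np.array(E_);p=np.polyfit(E_[:,0],E_[:,1],1);print('edge slope,x@-.2',p[0],np.polyval(p,-.2),np.std(E_[:,1]-np.polyval(p,E_[:,0])))
# lid top
m=(Q[:,2]>.100)&(Q[:,2]<.125)&(Q[:,0]>.44)&(Q[:,0]<.5)&(Q[:,1]<-.09)&(Q[:,1]>-.3)
A=Q[m];rect=cv2.minAreaRect((A[:,:2]*1000).astype(np.float32)); print('lid',rect)
n=np.linalg.lstsq(np.c_[A[:,:2],np.ones(len(A))],A[:,2],rcond=None)[0]; print('lid top plane',n)
E
```

```text
((550.2152099609375, -192.15765380859375), (76.65941619873047, 183.8531951904297), 2.135913133621216) [[ 508.4861 -101.7235]
 [ 515.3382 -285.4489]
 [ 591.9443 -282.5918]
 [ 585.0922  -98.8664]] 0.12029790679757686
edge slope,x@-.2 -0.023585333162731932 0.5139547159852844 0.0008946862585377488
edge slope,x@-.2 -0.05100108281516456 0.5866485594796549 0.0008658450555177144
lid ((475.7657775878906, -195.83157348632812), (36.48937225341797, 183.31491088867188), 2.668229103088379)
lid top plane [0.0921 0.0042 0.0712]
```

```bash
python3 - <<'E'
from h import *
np.set_printoptions(precision=3,suppress=True)
P=np.load('top.npy').reshape(-1,3);S=np.load('scene.npy').reshape(-1,3)
for n,Q in(('top',P),('scene',S)):
  for y0 in np.arange(-.3,.8,.1):
    row=[]
    for x0 in np.arange(.1,.9,.1):
      m=(Q[:,0]>x0)&(Q[:,0]<x0+.1)&(Q[:,1]>y0)&(Q[:,1]<y0+.1)&(Q[:,2]<1)
      row.append(Q[m,2].max() if m.sum()>2 else np.nan)
    print(n,round(y0,1),np.array(row))
L=P[(P[:,2]>.45)&(P[:,0]>.4)&(P[:,1]<.1)]
print(L.min(0),L.max(0))
L=S[(S[:,2]>.4)&(S[:,0]>.35)&(S[:,0]<.9)&(S[:,1]<.1)&(S[:,1]>-.35)]
print(L.min(0),L.max(0)); L=L[L[:,0]<.68]; print(len(L),L.min(0),L.max(0))
s=st(); M=R.from_quat(s['eef_rot']).as_matrix(); print(M)
d=viewer.camera('wrist'); Rm=np.array(d['rotation']); Rm=R.from_quat(Rm).as_matrix()
print(M.T@(d['xyz']-s['ee_pos']), M.T@Rm, d['camera_matrix'])
E
```

```text
top -0.3 [-0.722  0.012  0.008  0.196  0.188  0.007  0.024  0.269]
top -0.2 [0.017 0.007 0.027 0.2   0.704 0.698 0.576 0.026]
top -0.1 [0.018 0.01  0.042 0.01  0.695 0.661   nan 0.048]
top 0.0 [0.019 0.009 0.073 0.304 0.021 0.02  0.023 0.049]
top 0.1 [0.016 0.078 0.136 0.306 0.303 0.015 0.015 0.021]
top 0.2 [0.079 0.079 0.082 0.302 0.307 0.03  0.035 0.034]
top 0.3 [0.071 0.08  0.081 0.173 0.306 0.032 0.036 0.021]
top 0.4 [-0.732  0.081  0.08   0.081  0.304  0.305  0.029  0.031]
top 0.5 [  nan 0.076 0.079 0.079 0.009 0.014 0.03  0.038]
top 0.6 [  nan 0.007 0.007 0.007 0.007 0.011 0.028 0.03 ]
top 0.7 [-0.731    nan    nan    nan    nan    nan    nan    nan]
scene -0.3 [  nan 0.014 0.007 0.201 0.188 0.007 0.543 0.485]
scene -0.2 [0.016 0.007 0.027 0.199 0.629 0.624 0.569 0.026]
scene -0.1 [0.018 0.01  0.042 0.01  0.628   nan 0.007 0.049]
scene 0.0 [0.017 0.009 0.072 0.304 0.021 0.02  0.024 0.049]
scene 0.1 [0.064 0.079 0.142 0.306 0.303 0.016 0.015 0.029]
scene 0.2 [0.075 0.078 0.08  0.302 0.307 0.031 0.038 0.035]
scene 0.3 [  nan 0.08  0.08  0.169 0.307 0.033 0.036 0.019]
scene 0.4 [  nan 0.076 0.081 0.079 0.305 0.301 0.028 0.029]
scene 0.5 [ 0.509    nan  0.079  0.077 -0.709    nan  0.024  0.038]
scene 0.6 [0.385   nan 0.403 0.404 0.403 0.03    nan 0.045]
scene 0.7 [  nan 0.007   nan 0.396 0.404 0.047 0.01    nan]
[ 0.52  -0.199  0.54 ] [ 0.726 -0.045  0.704]
[ 0.517 -0.274  0.4  ] [ 0.899 -0.08   0.629]
699 [ 0.517 -0.185  0.579] [ 0.68  -0.08   0.629]
[[-0.967  0.255  0.   ]
 [ 0.255  0.967  0.   ]
 [ 0.     0.    -1.   ]]
[ 0.083 -0.001 -0.093] [[ 0.    -0.954 -0.301]
 [ 1.     0.001 -0.001]
 [ 0.002 -0.301  0.954]] [[370.349   0.    316.901]
 [  0.    370.349 236.432]
 [  0.      0.      1.   ]]
```

Call:
drive_tool([
  {"x":-0.353,"y":-0.32,"z":-0.16,"rz":0.1,"fingers":0},
  {"x":-0.353,"y":-0.32,"z":-0.16,"rz":0.1,"fingers":0},
  {"x":-0.353,"y":-0.32,"z":-0.16,"rz":0.1,"fingers":0},
  {"x":-0.353,"y":-0.32,"z":-0.16,"rz":0.1,"fingers":0},
  {"x":-0.353,"y":-0.32,"z":-0.16,"rz":0.1,"fingers":0},
  {"x":-0.353,"y":-0.32,"z":-0.16,"rz":0.1,"fingers":0},
  {"x":-0.353,"y":-0.32,"z":-0.16,"rz":0.1,"fingers":0},
  {"x":-0.353,"y":-0.32,"z":-0.16,"rz":0.1,"fingers":0},
  {"x":-0.353,"y":-0.32,"z":-0.16,"rz":0.1,"fingers":0},
])

```text
validation failed for argument at $.pl...
```

Call:
drive_tool([
  {"rx":0.0,"ry":0.0,"rz":0.1,"x":-0.353,"y":-0.32,"z":-0.16,"fingers":0.0},
  {"rx":0.0,"ry":0.0,"rz":0.1,"x":-0.353,"y":-0.32,"z":-0.16,"fingers":0.0},
])

```text
time: 2.65
ee_pos: [0.2245, 0.5038, 0.3321]
eef_rot: [0.314, 0.95, -0.0, -0.0]
ft_force: [0.4, 0.6, 1.1]
width: 0.0738
```

Call:
drive_tool([
  {"rx":0.0,"ry":0.0,"rz":0.07,"x":-0.338,"y":-0.128,"z":-0.118,"fingers":0.0},
  {"rx":0.0,"ry":0.0,"rz":0.07,"x":-0.338,"y":-0.128,"z":-0.118,"fingers":0.0},
  {"rx":0.0,"ry":0.0,"rz":0.07,"x":-0.338,"y":-0.128,"z":-0.118,"fingers":0.0},
  {"rx":0.0,"ry":0.0,"rz":0.07,"x":-0.338,"y":-0.128,"z":-0.118,"fingers":0.0},
  {"rx":0.0,"ry":0.0,"rz":0.07,"x":-0.338,"y":-0.128,"z":-0.118,"fingers":0.0},
  {"rx":0.0,"ry":0.0,"rz":0.07,"x":-0.338,"y":-0.128,"z":-0.118,"fingers":0.0},
  {"rx":0.0,"ry":0.0,"rz":0.07,"x":-0.338,"y":-0.128,"z":-0.118,"fingers":0.0},
  {"rx":0.0,"ry":0.0,"rz":0.141,"x":-0.502,"y":-0.281,"z":-0.028,"fingers":0.0},
  {"rx":0.0,"ry":0.0,"rz":0.141,"x":-0.502,"y":-0.281,"z":-0.028,"fingers":0.0},
  {"rx":0.0,"ry":0.0,"rz":0.141,"x":-0.502,"y":-0.281,"z":-0.028,"fingers":0.0},
  {"rx":0.0,"ry":0.0,"rz":0.141,"x":-0.502,"y":-0.281,"z":-0.028,"fingers":0.0},
  {"rx":0.0,"ry":0.0,"rz":0.141,"x":-0.502,"y":-0.281,"z":-0.028,"fingers":0.0},
])

```text
time: 4.15
ee_pos: [0.462, -0.0216, 0.3587]
eef_rot: [0.69, 0.723, -0.001, -0.001]
ft_force: [-0.2, 0.8, 0.2]
width: 0.0008
```

```bash
python3 - <<'E'
from h import *
np.set_printoptions(precision=4,suppress=True)
d=snap('wrist','w1'); P=cloud(d); np.save('w1.npy',P)
s=st(); print(s['time'],s['ee_pos'],s['joint_positions'],s['width'])
print(d['xyz'])
E
```

```text
4.2 [ 0.4622 -0.0191  0.3594] [-0.7204 -0.1115  0.6205  1.7865  0.0649  1.4473 -0.0611] 0.000338053921242764
[0.4581 0.0605 0.4514]
```

View pics/w1.png

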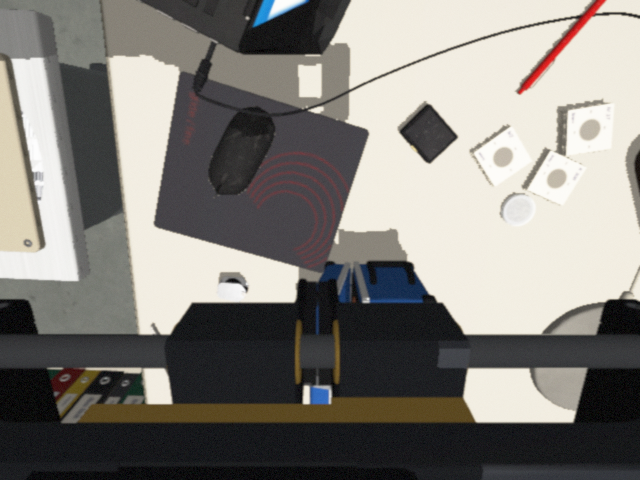

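Call:
drive_tool([
  {"rx":0.0,"ry":0.0,"rz":0.0,"x":-0.06,"y":-0.042,"z":0.0,"fingers":0.0},
  {"rx":0.0,"ry":0.0,"rz":0.0,"x":-0.107,"y":-0.042,"z":0.02,"fingers":0.0},
  {"rx":0.0,"ry":0.0,"rz":0.0,"x":-0.107,"y":-0.042,"z":0.07,"fingers":0.0},
  {"rx":0.0,"ry":0.0,"rz":0.0,"x":-0.107,"y":-0.042,"z":0.12,"fingers":0.0},
  {"rx":0.0,"ry":0.0,"rz":0.0,"x":-0.107,"y":-0.042,"z":0.16,"fingers":0.0},
  {"rx":0.0,"ry":0.0,"rz":0.0,"x":-0.107,"y":-0.042,"z":0.192,"fingers":0.0},
  {"rx":0.0,"ry":0.0,"rz":0.0,"x":-0.107,"y":-0.042,"z":0.192,"fingers":0.0},
])

```text
time: 5.08
ee_pos: [0.4255, -0.1258, 0.1668]
eef_rot: [0.688, 0.726, -0.002, -0.001]
ft_force: [-0.4, 0.6, 0.5]
width: 0.0005
```

```bash
python3 - <<'E'
from h import *
np.set_printoptions(precision=4,suppress=True)
d=snap('wrist','w2'); P=cloud(d); np.save('w2.npy',P)
s=st(); print(s['time'],s['ee_pos'],s['ft_force'])
E
```

```text
5.125 [ 0.4264 -0.1263  0.1682] [0.6394 0.087  0.4932]
```

View pics/w2.png

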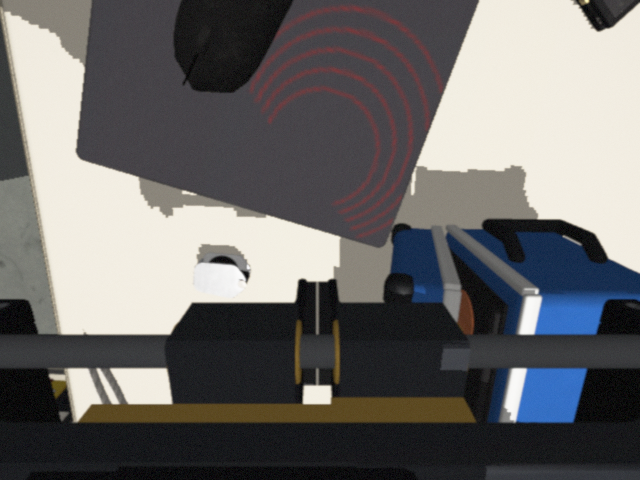

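Call:
drive_tool([
  {"rx":0.0,"ry":0.0,"rz":0.0,"x":0.0,"y":0.006,"z":0.0,"fingers":0.0},
  {"rx":0.0,"ry":0.0,"rz":0.0,"x":0.0,"y":0.012,"z":0.0,"fingers":0.0},
  {"rx":0.0,"ry":0.0,"rz":0.0,"x":0.0,"y":0.016,"z":0.0,"fingers":0.0},
  {"rx":0.0,"ry":0.0,"rz":0.0,"x":0.0,"y":0.02,"z":0.0,"fingers":0.0},
  {"rx":0.0,"ry":0.0,"rz":0.0,"x":0.0,"y":0.024,"z":0.0,"fingers":0.0},
])

```text
time: 5.75
ee_pos: [0.4497, -0.1263, 0.1679]
eef_rot: [0.689, 0.725, -0.001, -0.001]
ft_force: [-5.8, 0.1, 3.9]
width: 0.0005
```

Call:
drive_tool([
  {"rx":0.0,"ry":0.0,"rz":0.0,"x":0.0,"y":0.0015,"z":0.0,"fingers":0.0},
  {"rx":0.0,"ry":0.0,"rz":0.0,"x":0.0,"y":0.003,"z":0.0,"fingers":0.0},
  {"rx":0.0,"ry":0.0,"rz":0.0,"x":0.0,"y":0.004,"z":0.0,"fingers":0.0},
])

```text
time: 6.12
ee_pos: [0.4541, -0.1261, 0.168]
eef_rot: [0.689, 0.725, -0.0, -0.0]
ft_force: [-4.7, 0.4, 2.9]
width: 0.0003
```

```bash
python3 - <<'E'
from h import *
d=snap('top','t2'); P=cloud(d); np.save('t2.npy',P)
np.set_printoptions(precision=4,suppress=True)
for u in (385,395,405):
  for v in range(205,250,2): print(u,v,P[v,u])
c=d['color'][160:260,300:430]; cv2.imwrite('pics/t2c.png',cv2.cvtColor(cv2.resize(c,None,fx=6,fy=6,interpolation=cv2.INTER_CUBIC),cv2.COLOR_RGB2BGR))
E
```

```text
385 205 [ 0.5346 -0.2266  0.1173]
385 207 [ 0.5302 -0.2261  0.1209]
385 209 [ 0.5266 -0.2263  0.1181]
385 211 [ 0.5222 -0.2259  0.1216]
385 213 [ 0.5186 -0.2261  0.1188]
385 215 [ 0.5152 -0.2264  0.1144]
385 217 [ 0.5118 -0.2269  0.1092]
385 219 [ 0.5128 -0.2313  0.0635]
385 221 [ 0.5121 -0.2344  0.0304]
385 223 [ 0.5002 -0.2269  0.106 ]
385 225 [ 0.4949 -0.2256  0.1192]
385 227 [ 0.4911 -0.2255  0.1187]
385 229 [ 0.4874 -0.2257  0.116 ]
385 231 [ 0.4835 -0.2256  0.1158]
385 233 [ 0.4795 -0.2255  0.116 ]
385 235 [ 0.4757 -0.2256  0.1141]
385 237 [ 0.4718 -0.2256  0.1132]
385 239 [ 0.4681 -0.2258  0.1108]
385 241 [ 0.4716 -0.2365 -0.0006]
385 243 [ 0.4673 -0.2365 -0.0013]
385 245 [ 0.4631 -0.2367 -0.0045]
385 247 [ 0.4586 -0.2365 -0.003 ]
385 249 [ 0.4539 -0.2357  0.0034]
395 205 [ 0.5339 -0.2458  0.1203]
395 207 [ 0.5305 -0.2462  0.1163]
395 209 [ 0.526  -0.2457  0.1202]
395 211 [ 0.522  -0.2455  0.1209]
395 213 [ 0.5177 -0.245   0.1244]
395 215 [ 0.5155 -0.2467  0.1089]
395 217 [ 0.5117 -0.2467  0.1079]
395 219 [ 0.5147 -0.2543  0.0426]
395 221 [ 0.5099 -0.2535  0.0483]
395 223 [ 0.
[... 545 characters left out ...]
259 -0.2654  0.1189]
405 211 [ 0.5219 -0.2652  0.1196]
405 213 [ 0.5177 -0.2648  0.1217]
405 215 [ 0.5154 -0.2666  0.1073]
405 217 [ 0.5117 -0.2669  0.1046]
405 219 [ 0.519  -0.2809  0.0003]
405 221 [ 0.5066 -0.2704  0.0776]
405 223 [ 0.4985 -0.2649  0.1173]
405 225 [ 0.4941 -0.2641  0.1225]
405 227 [ 0.4905 -0.2646  0.1182]
405 229 [ 0.4866 -0.2645  0.118 ]
405 231 [ 0.4831 -0.265   0.1135]
405 233 [ 0.4788 -0.2644  0.1177]
405 235 [ 0.4751 -0.2647  0.1147]
405 237 [ 0.4715 -0.2652  0.1099]
405 239 [ 0.4752 -0.2798  0.0007]
405 241 [ 0.4709 -0.2798  0.0002]
405 243 [ 0.4667 -0.2799 -0.0016]
405 245 [ 0.4622 -0.2796 -0.0001]
405 247 [ 0.4579 -0.2796 -0.001 ]
405 249 [ 0.4534 -0.2791  0.0025]
```

View pics/t2c.png

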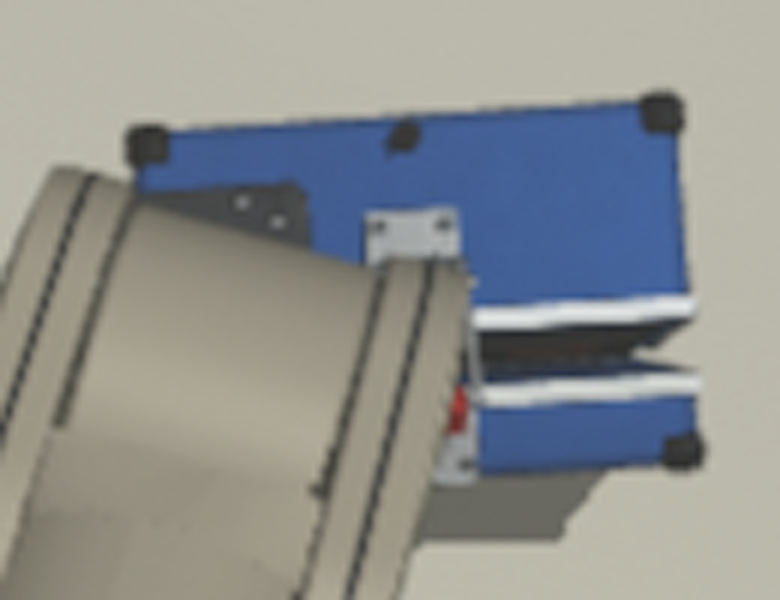

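Call:
drive_tool([
  {"rx":0.0,"ry":0.0,"rz":0.0,"x":0.0,"y":0.002,"z":0.0,"fingers":0.0},
  {"rx":0.0,"ry":0.0,"rz":0.0,"x":0.0,"y":0.004,"z":0.0,"fingers":0.0},
  {"rx":0.0,"ry":0.0,"rz":0.0,"x":0.0,"y":0.0055,"z":0.0,"fingers":0.0},
  {"rx":0.0,"ry":0.0,"rz":0.0,"x":0.0,"y":0.0065,"z":0.0,"fingers":0.0},
])

```text
time: 6.68
ee_pos: [0.4608, -0.1257, 0.168]
eef_rot: [0.688, 0.725, 0.0, 0.0]
ft_force: [-4.5, -1.0, 1.7]
width: 0.0002
```

Call:
drive_tool([
  {"rx":0.0,"ry":0.0,"rz":0.0,"x":0.0,"y":0.001,"z":0.0,"fingers":0.0},
  {"rx":0.0,"ry":0.0,"rz":0.0,"x":0.0,"y":0.0015,"z":0.0,"fingers":0.0},
  {"rx":0.0,"ry":0.0,"rz":0.0,"x":0.0,"y":0.002,"z":0.0,"fingers":0.0},
])

```text
time: 7.05
ee_pos: [0.4627, -0.1256, 0.168]
eef_rot: [0.688, 0.725, 0.0, -0.0]
ft_force: [-3.6, -0.1, 3.4]
width: 0.0007
```

Call:
drive_tool([
  {"rx":0.0,"ry":0.0,"rz":0.0,"x":0.0,"y":0.001,"z":0.0,"fingers":0.0},
  {"rx":0.0,"ry":0.0,"rz":0.0,"x":0.0,"y":0.0015,"z":0.0,"fingers":0.0},
  {"rx":0.0,"ry":0.0,"rz":0.0,"x":0.0,"y":0.002,"z":0.0,"fingers":0.0},
])

```text
time: 7.42
ee_pos: [0.4644, -0.1255, 0.168]
eef_rot: [0.689, 0.725, -0.0, -0.0]
ft_force: [-7.3, 0.4, 7.2]
width: 0.0004
```

Call:
drive_tool([
  {"rx":0.0,"ry":0.0,"rz":0.0,"x":0.0,"y":0.0005,"z":0.0,"fingers":0.0},
  {"rx":0.0,"ry":0.0,"rz":0.0,"x":0.0,"y":0.001,"z":0.0,"fingers":0.0},
])

```text
time: 7.68
ee_pos: [0.4646, -0.1255, 0.1679]
eef_rot: [0.689, 0.725, -0.001, -0.001]
ft_force: [-12.0, 1.6, 10.8]
width: 0.0004
```

```bash
python3 - <<'E'
from h import *
d=snap('top','t3'); P=cloud(d); s=st(); print(s['ft_force'],s['ee_pos'])
np.set_printoptions(precision=4,suppress=True)
for u in (390,402):
  for v in range(211,243,2): print(u,v,P[v,u])
c=d['color'][160:260,300:430]; cv2.imwrite('pics/t3c.png',cv2.cvtColor(cv2.resize(c,None,fx=6,fy=6,interpolation=cv2.INTER_CUBIC),cv2.COLOR_RGB2BGR))
E
```

```text
[-11.07165779   0.44726961  10.54255898] [ 0.46461275 -0.12553825  0.16787535]
390 211 [ 0.522  -0.2356  0.122 ]
390 213 [ 0.5187 -0.2361  0.1168]
390 215 [ 0.5151 -0.2363  0.1138]
390 217 [ 0.5119 -0.2369  0.1075]
390 219 [ 0.5066 -0.2356  0.1191]
390 221 [ 0.5026 -0.2354  0.1202]
390 223 [ 0.4988 -0.2355  0.1186]
390 225 [ 0.495  -0.2355  0.1175]
390 227 [ 0.4908 -0.2351  0.1201]
390 229 [ 0.4871 -0.2354  0.1171]
390 231 [ 0.4833 -0.2354  0.1161]
390 233 [ 0.4795 -0.2355  0.114 ]
390 235 [ 0.4818 -0.2439  0.0343]
390 237 [ 0.48   -0.2473  0.0016]
390 239 [ 0.4758 -0.2475 -0.0006]
390 241 [ 0.4715 -0.2474 -0.0012]
402 211 [ 0.5215 -0.2588  0.1233]
402 213 [ 0.518  -0.2592  0.1197]
402 215 [ 0.5147 -0.2598  0.1141]
402 217 [ 0.5114 -0.2605  0.1082]
402 219 [ 0.5057 -0.2583  0.1244]
402 221 [ 0.5023 -0.2589  0.1195]
402 223 [ 0.4983 -0.2586  0.1204]
402 225 [ 0.4944 -0.2586  0.1201]
402 227 [ 0.4907 -0.2589  0.117 ]
402 229 [ 0.487  -0.259   0.1152]
402 231 [ 0.4825 -0.2581  0.1217]
402 233 [ 0.4795 -0.2596  0.1098]
402 235 [ 0.4839 -0.2733  0.0028]
402 237 [ 0.4799 -0.2738 -0.0023]
402 239 [ 0.4754 -0.2734 -0.0002]
402 241 [ 0.4711 -0.2735 -0.0012]
```

View pics/t3c.png

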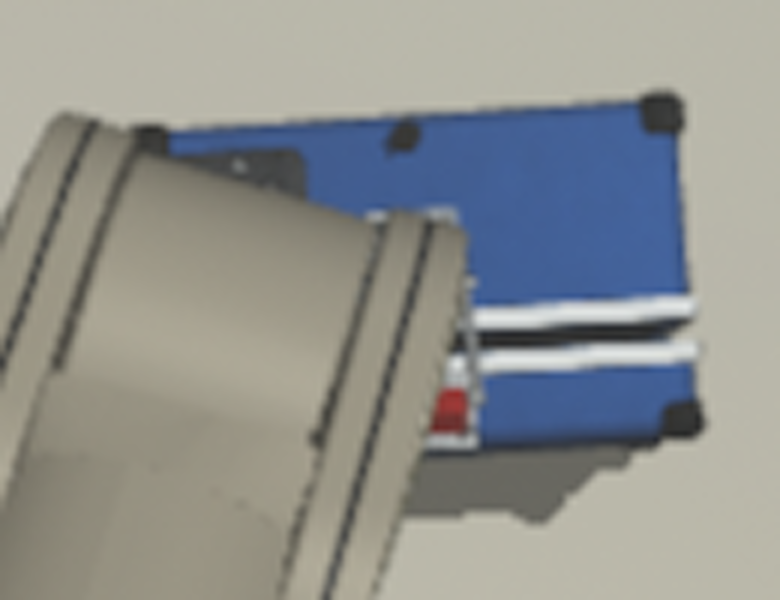

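```bash
python3 - <<'E'
from h import *
P=np.load('t2.npy'); np.set_printoptions(precision=3,suppress=True)
for u,v in [(330,200),(340,220),(360,210),(350,240),(345,195),(310,230),(300,300)]: print(u,v,P[v,u])
Q=P.reshape(-1,3)
for x0 in np.arange(.1,.6,.05):
    m=(Q[:,0]>x0)&(Q[:,0]<x0+.05)&(Q[:,1]>-.3)&(Q[:,1]<.1)&(Q[:,2]<.75); print(x0,Q[m,2].max())
E
```

```text
330 200 [ 0.494 -0.12   0.478]
340 220 [ 0.466 -0.133  0.494]
360 210 [ 0.48  -0.159  0.481]
350 240 [ 0.44  -0.145  0.496]
345 195 [ 0.541 -0.146  0.211]
310 230 [ 0.454 -0.095  0.494]
300 300 [ 0.369 -0.086  0.559]
0.1 0.01632170377441189
0.15000000000000002 0.6302508703622544
0.20000000000000004 0.6615520036373329
0.25000000000000006 0.6371817535685841
0.30000000000000004 0.6050065346359763
0.3500000000000001 0.573673141309216
0.40000000000000013 0.5416374105213886
0.45000000000000007 0.5162574844130695
0.5000000000000001 0.6659190071475576
0.5500000000000002 0.703806956656587
```

Call:
drive_tool([
  {"rx":0.0,"ry":0.0,"rz":0.0,"x":0.0,"y":-0.01,"z":0.0,"fingers":0.0},
  {"rx":0.0,"ry":0.0,"rz":0.0,"x":0.0,"y":-0.03,"z":0.0,"fingers":0.0},
  {"rx":0.0,"ry":0.0,"rz":0.0,"x":0.0,"y":-0.04,"z":-0.05,"fingers":0.0},
  {"rx":0.0,"ry":0.0,"rz":0.0,"x":0.0,"y":-0.04,"z":-0.1,"fingers":0.0},
  {"rx":0.0,"ry":0.0,"rz":0.0,"x":0.0,"y":-0.04,"z":-0.14,"fingers":0.2},
])

```text
time: 8.35
ee_pos: [0.4258, -0.1277, 0.3101]
eef_rot: [0.689, 0.725, 0.002, 0.001]
ft_force: [0.1, 1.0, -0.3]
width: 0.0051
```

Call:
drive_tool([
  {"rx":0.0,"ry":0.0,"rz":-0.25,"x":-0.07,"y":-0.0445,"z":0.02,"fingers":0.4},
  {"rx":0.0,"ry":0.0,"rz":-0.25,"x":-0.07,"y":-0.0445,"z":0.02,"fingers":0.4},
  {"rx":0.0,"ry":0.0,"rz":-0.25,"x":-0.07,"y":-0.0445,"z":0.02,"fingers":0.4},
  {"rx":0.0,"ry":0.0,"rz":-0.25,"x":-0.07,"y":-0.0445,"z":0.02,"fingers":0.4},
  {"rx":0.0,"ry":0.0,"rz":-0.25,"x":-0.07,"y":-0.0445,"z":0.02,"fingers":0.4},
  {"rx":0.0,"ry":0.0,"rz":-0.25,"x":-0.07,"y":-0.0445,"z":0.02,"fingers":0.4},
  {"rx":0.0,"ry":0.0,"rz":-0.25,"x":-0.07,"y":-0.0445,"z":0.02,"fingers":0.4},
  {"rx":0.0,"ry":0.0,"rz":-0.25,"x":-0.07,"y":-0.0445,"z":0.02,"fingers":0.4},
  {"rx":0.0,"ry":0.0,"rz":-0.25,"x":-0.07,"y":-0.0445,"z":0.02,"fingers":0.4},
])

```text
time: 9.48
ee_pos: [0.3851, -0.1996, 0.2878]
eef_rot: [-0.028, 1.0, 0.001, 0.001]
ft_force: [0.2, -0.8, 0.6]
width: 0.0345
```

Call:
drive_tool([
  {"rx":0.0,"ry":-0.07,"rz":0.0,"x":0.0,"y":0.0,"z":0.0,"fingers":0.4},
  {"rx":0.0,"ry":-0.07,"rz":0.0,"x":0.0,"y":0.0,"z":0.0,"fingers":0.4},
  {"rx":0.0,"ry":-0.07,"rz":0.0,"x":0.0,"y":0.0,"z":0.0,"fingers":0.4},
])

```text
time: 9.85
ee_pos: [0.3852, -0.1988, 0.2885]
eef_rot: [-0.027, 0.978, 0.008, 0.209]
ft_force: [-0.3, 0.7, 0.5]
width: 0.0348
```

```bash
python3 - <<'E'
from h import *
np.set_printoptions(precision=4,suppress=True)
d=snap('wrist','w3'); P=cloud(d); np.save('w3.npy',P)
s=st(); print(s['time'],s['ee_pos'],s['eef_rot'],s['joint_positions'])
print(R.from_quat(s['eef_rot']).as_matrix())
t=snap('top','t4'); np.save('t4.npy',cloud(t))
c=d['color'][60:310,180:460]; cv2.imwrite('pics/w3c.png',cv2.cvtColor(cv2.resize(c,None,fx=2.8,fy=2.4,interpolation=cv2.INTER_CUBIC),cv2.COLOR_RGB2BGR))
c=t['color'][160:260,300:430]; cv2.imwrite('pics/t4c.png',cv2.cvtColor(cv2.resize(c,None,fx=6,fy=6,interpolation=cv2.INTER_CUBIC),cv2.COLOR_RGB2BGR))
E
```

```text
9.9 [ 0.3829 -0.2017  0.2875] [-0.0225  0.9773  0.0071  0.2105] [-0.3205 -0.4976  0.6515  2.1954  0.1689  0.9561  1.8768]
[[-0.9104 -0.0471  0.411 ]
 [-0.0411  0.9989  0.0234]
 [-0.4117  0.0044 -0.9113]]
```

View pics/w3.png

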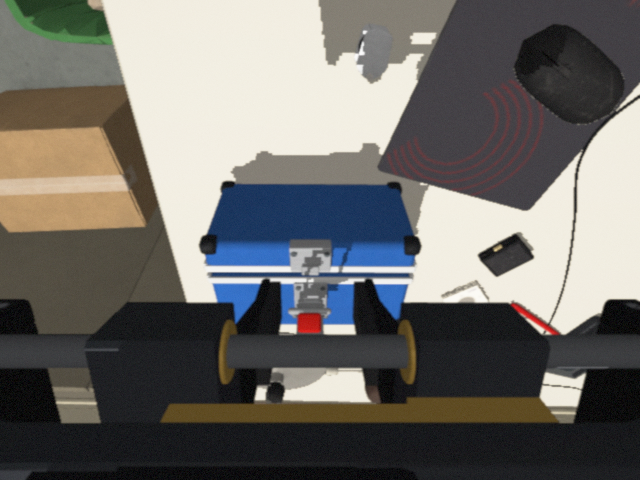

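View pics/t4c.png

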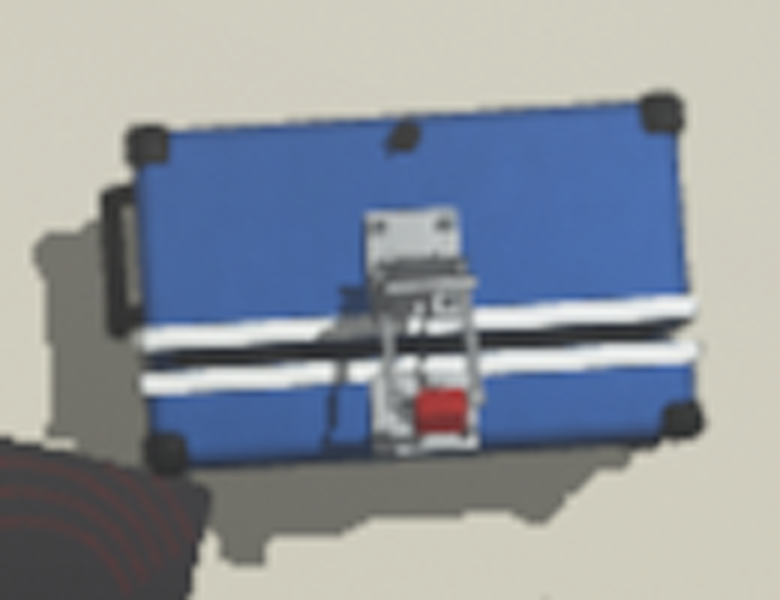

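```bash
python3 - <<'E'
from h import *
np.set_printoptions(precision=4,suppress=True)
P=np.load('t4.npy'); im=cv2.cvtColor(cv2.imread('pics/t4.png'),cv2.COLOR_BGR2RGB).astype(int)
m=(im[...,0]>130)&(im[...,1]<80)&(im[...,2]<80); m[:160]=0;m[260:]=0;m[:,:340]=0;m[:,420:]=0
v,u=np.where(m); print(len(v),u.min(),u.max(),v.min(),v.max()); Q=P[m]; print(np.median(Q,0),Q.min(0),Q.max(0))
for v in range(205,246):
    print(v,*[f"{P[v,u][0]:.3f},{P[v,u][1]:.3f},{P[v,u][2]:.3f}|" for u in (364,369,373,377,380)])
P=np.load('w3.npy'); im=cv2.cvtColor(cv2.imread('pics/w3.png'),cv2.COLOR_BGR2RGB).astype(int)
m=(im[...,0]>130)&(im[...,1]<80)&(im[...,2]<80)
m[:300]=0;m[345:]=0;m[:,:285]=0;m[:,340:]=0
Q=P[m];Q=Q[Q[:,2]>.1];print('w3',len(Q),np.median(Q,0),Q.min(0),Q.max(0))
P=np.load('t4.npy');Q=P.reshape(-1,3)
# base top face fit
A=Q[(abs(Q[:,2]-.1203)<.006)&(Q[:,0]>.500)&(Q[:,0]<.6)&(Q[:,1]<-.09)&(Q[:,1]>-.3)]
for lo,hi,f in((0,1,'max'),):
    B=[];
    for y in np.arange(-.272,-.112,.004):
        s=A[abs(A[:,1]-y)<.002]; B.append((y,s[:,0].max()))
    B=np.array(B);p=np.polyfit(B[:,0],B[:,1],1);print(p,np.polyval(p,-.195))
# y-extent
for x in np.arange(.53,.575,.005):
    s=A[abs(A[:,0]-x)<.0025]; print(x,s[:,1].min(),s[:,1].max(),(s[:,1].min()+s[:,1].max())/2)
E
```

```text
33 369 377 225 229
[ 0.4845 -0.1963  0.1952] [ 0.4804 -0.205   0.178 ] [ 0.4883 -0.1894  0.1994]
205 0.531,-0.183,0.150| 0.530,-0.192,0.158| 0.529,-0.200,0.159| 0.535,-0.211,0.116| 0.535,-0.217,0.119|
206 0.528,-0.183,0.160| 0.526,-0.191,0.173| 0.525,-0.199,0.175| 0.525,-0.206,0.179| 0.532,-0.217,0.120|
207 0.523,-0.181,0.183| 0.522,-0.190,0.186| 0.522,-0.198,0.187| 0.522,-0.205,0.187| 0.530,-0.216,0.121|
208 0.520,-0.181,0.187| 0.521,-0.191,0.184| 0.521,-0.198,0.183| 0.520,-0.205,0.186| 0.529,-0.217,0.119|
209 0.519,-0.181,0.183| 0.527,-0.195,0.119| 0.527,-0.203,0.121| 0.522,-0.208,0.155| 0.527,-0.216,0.120|
210 0.525,-0.185,0.124| 0.525,-0.195,0.122| 0.524,-0.202,0.123| 0.520,-0.207,0.158| 0.524,-0.216,0.121|
211 0.523,-0.185,0.122| 0.522,-0.195,0.124| 0.523,-0.203,0.120| 0.518,-0.207,0.161| 0.523,-0.216,0.120|
212 0.516,-0.183,0.159| 0.521,-0.195,0.123| 0.520,-0.202,0.125| 0.516,-0.207,0.161| 0.520,-0.216,0.121|
213 0.514,-0.183,0.161| 0.519,-0.194,0.124| 0.519,-0.202,0.122| 0.514,-0.207,0.161| 0.518,-0.216,0.123|
214 0.512,-0.182,0.164| 0.517,-0.195,0.121| 0.516,-0.202,0.124| 0.5
[... 3340 characters left out ...]
4] [ 0.5231 -0.1895  0.3391]
[-0.049   0.5762] 0.5857822323448372
0.53 -0.2813009243421266 -0.10455514681977822 -0.19292803558095242
0.535 -0.28134605368496635 -0.10459428926053346 -0.19297017147274992
0.54 -0.28165481627029576 -0.10474504089135625 -0.19319992858082602
0.545 -0.28171574193454585 -0.10275393900361247 -0.19223484046907915
0.55 -0.282171663814594 -0.10283530678034032 -0.19250348529746716
0.555 -0.2799354793914605 -0.10289876107810503 -0.19141712023478277
0.56 -0.2803966699772198 -0.10301098263132452 -0.19170382630427216
0.5650000000000001 -0.2803073768698753 -0.10297507105406892 -0.19164122396197208
0.5700000000000001 -0.279778897142903 -0.10113226021446023 -0.19045557867868163
```

Call:
drive_tool([
  {"rx":0.0,"ry":0.0,"rz":0.0,"x":-0.024,"y":0.0,"z":0.012,"fingers":0.4},
  {"rx":0.0,"ry":0.0,"rz":0.0,"x":-0.048,"y":0.0005,"z":0.024,"fingers":0.4},
  {"rx":0.0,"ry":0.0,"rz":0.0,"x":-0.048,"y":0.0005,"z":0.024,"fingers":0.4},
])

```text
time: 10.32
ee_pos: [0.4399, -0.194, 0.2853]
eef_rot: [-0.028, 0.978, 0.007, 0.204]
ft_force: [-1.0, 0.8, -0.1]
width: 0.0347
```

```bash
python3 - <<'E'
from h import *
np.set_printoptions(precision=4,suppress=True)
d=snap('wrist','w4'); P=cloud(d); np.save('w4.npy',P)
s=st(); print(s['time'],s['ee_pos'],s['eef_rot'],s['joint_positions'])
M=R.from_quat(s['eef_rot']).as_matrix();print(M)
tab=np.array([.4807,-.1965,.1897]); print('tab in tool',M.T@(tab-s['ee_pos']))
c=d['color'][200:440,200:440]; cv2.imwrite('pics/w4c.png',cv2.cvtColor(cv2.resize(c,None,fx=2.5,fy=2.5,interpolation=cv2.INTER_CUBIC),cv2.COLOR_RGB2BGR))
im=d['color'].astype(int); m=(im[...,0]>120)&(im[...,1]<70)&(im[...,2]<70); m[:220]=0;m[420:]=0;m[:,:250]=0;m[:,:380]&=True;m[:,380:]=0
v,u=np.where(m);print(len(v),u.min(),u.max(),v.min(),v.max());Q=P[m];print(np.median(Q,0),M.T@(np.median(Q,0)-s['ee_pos']))
E
```

```text
10.375 [ 0.439  -0.1943  0.2852] [-0.0278  0.9785  0.0075  0.2042] [-0.4408 -0.3523  0.7372  2.1127  0.1098  0.9079  1.8879]
[[-0.9151 -0.0575  0.3992]
 [-0.0513  0.9983  0.0261]
 [-0.4001  0.0034 -0.9165]]
tab in tool [ 0.0001 -0.0049  0.1041]
614 291 318 261 284
[ 0.4786 -0.1998  0.1929] [ 0.0009 -0.0081  0.1002]
```

View pics/w4c.png

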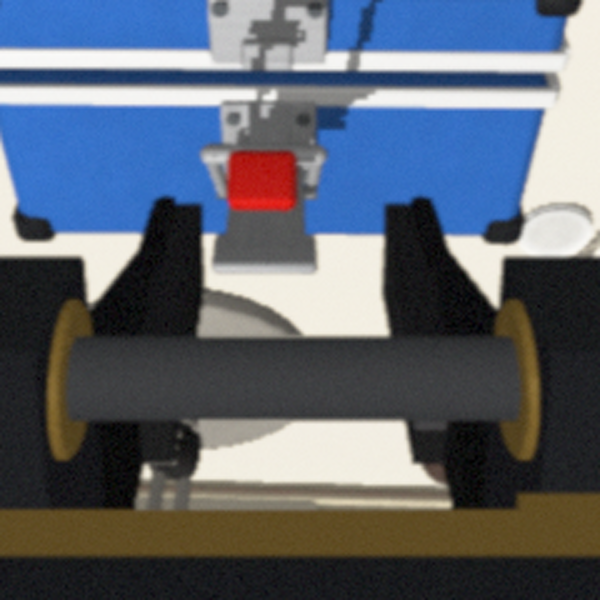

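Call:
drive_tool([
  {"rx":0.0,"ry":0.0,"rz":0.0,"x":0.0,"y":-0.0065,"z":0.0,"fingers":0.4},
  {"rx":0.0,"ry":0.0,"rz":0.0,"x":0.0,"y":-0.0065,"z":0.015,"fingers":0.4},
  {"rx":0.0,"ry":0.0,"rz":0.0,"x":0.0,"y":-0.0065,"z":0.03,"fingers":0.4},
  {"rx":0.0,"ry":0.0,"rz":0.0,"x":0.0,"y":-0.0065,"z":0.0385,"fingers":0.4},
  {"rx":0.0,"ry":0.0,"rz":0.0,"x":0.0,"y":-0.0065,"z":0.0385,"fingers":0.4},
])

```text
time: 11.0
ee_pos: [0.454, -0.2007, 0.249]
eef_rot: [-0.027, 0.978, 0.008, 0.204]
ft_force: [0.2, -0.7, -0.0]
width: 0.0346
```

```bash
python3 - <<'E'
from h import *
np.set_printoptions(precision=4,suppress=True)
d=snap('wrist','w5'); P=cloud(d)
s=st(); print(s['time'],s['ee_pos'],s['eef_rot'],s['joint_positions'],s['ft_force'])
M=R.from_quat(s['eef_rot']).as_matrix()
tab=np.array([.4807,-.198,.1897]); print('tab in tool',M.T@(tab-s['ee_pos']))
c=d['color'][200:440,200:440]; cv2.imwrite('pics/w5c.png',cv2.cvtColor(cv2.resize(c,None,fx=2.5,fy=2.5,interpolation=cv2.INTER_CUBIC),cv2.COLOR_RGB2BGR))
E
```

```text
11.05 [ 0.4541 -0.2009  0.2496] [-0.0265  0.9784  0.0076  0.2049] [-0.4916 -0.2679  0.8325  2.1331  0.0426  0.8106  1.9623] [ 0.2974 -0.8072  0.3034]
tab in tool [-0.0004  0.0012  0.0656]
```

View pics/w5c.png

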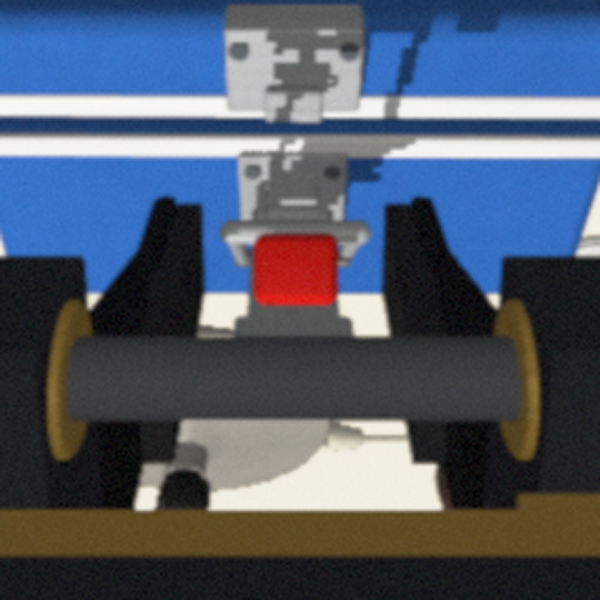

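Call:
drive_tool([
  {"rx":0.0,"ry":0.0,"rz":0.0,"x":0.0,"y":0.0,"z":0.0,"fingers":0.1},
  {"rx":0.0,"ry":0.0,"rz":0.0,"x":0.0,"y":0.0,"z":0.0,"fingers":0.1},
  {"rx":0.0,"ry":0.0,"rz":0.0,"x":0.0,"y":0.0,"z":0.0,"fingers":0.1},
  {"rx":0.0,"ry":0.0,"rz":0.0,"x":0.0,"y":0.0,"z":0.0,"fingers":0.1},
], squeeze=5)

```text
time: 11.55
ee_pos: [0.4541, -0.2008, 0.2501]
eef_rot: [-0.026, 0.978, 0.008, 0.205]
ft_force: [-3.0, 2.7, 1.9]
width: 0.0156
```

Call:
drive_tool([
  {"rx":0.0,"ry":0.0,"rz":0.0,"x":0.0055,"y":0.0005,"z":0.0035,"fingers":0.1},
  {"rx":0.0,"ry":0.0,"rz":0.0,"x":0.0115,"y":0.0005,"z":0.007,"fingers":0.1},
  {"rx":0.0,"ry":0.0,"rz":0.0,"x":0.016,"y":0.0005,"z":0.0105,"fingers":0.1},
  {"rx":0.0,"ry":0.0,"rz":0.0,"x":0.02,"y":0.0005,"z":0.0145,"fingers":0.1},
])

```text
time: 12.05
ee_pos: [0.4414, -0.2011, 0.2282]
eef_rot: [-0.026, 0.978, 0.008, 0.205]
ft_force: [-0.5, 0.8, 0.8]
width: 0.0159
```

```bash
python3 - <<'E'
from h import *
np.set_printoptions(precision=4,suppress=True)
t=snap('top','t6'); d=snap('wrist','w6')
s=st(); print(s['time'],s['ee_pos'],s['eef_rot'],s['joint_positions'],s['ft_force'],s['torque'],s['width'])
c=d['color'][200:440,200:440]; cv2.imwrite('pics/w6c.png',cv2.cvtColor(cv2.resize(c,None,fx=2.5,fy=2.5,interpolation=cv2.INTER_CUBIC),cv2.COLOR_RGB2BGR))
E
```

```text
12.15 [ 0.4413 -0.201   0.228 ] [-0.0263  0.9784  0.0077  0.205 ] [-0.4851 -0.2771  0.8448  2.1839  0.0469  0.7666  1.9769] [-0.7128  1.3663  0.0066] [0.1672 0.6033 0.1106] 0.01592853831142419
```

View pics/w6c.png

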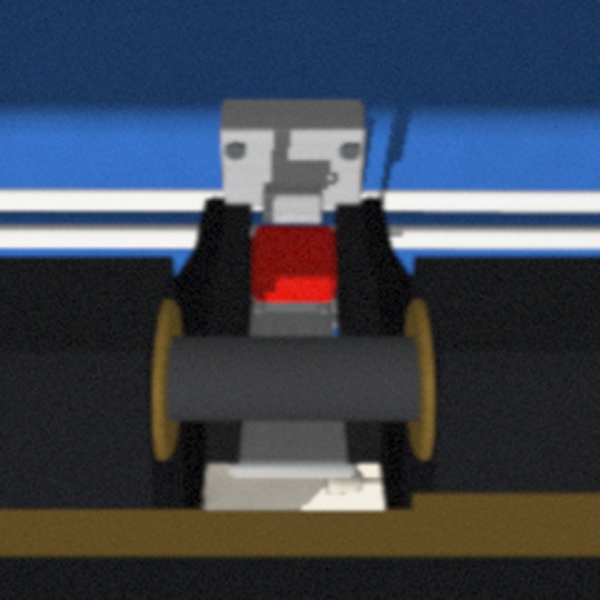

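```bash
python3 - <<'E'
from h import *
np.set_printoptions(precision=4,suppress=True)
d=snap('wrist','w7'); P=cloud(d)
for u in (302,319,335):
  for v in range(238,296,2): print(u,v,P[v,u],d['color'][v,u])
E
```

```text
302 238 [ 0.477  -0.209   0.1103] [46 63 95]
302 240 [ 0.4771 -0.2089  0.112 ] [93 92 95]
302 242 [ 0.4756 -0.2089  0.1155] [92 91 91]
302 244 [ 0.4758 -0.2088  0.117 ] [92 93 93]
302 246 [ 0.4761 -0.2088  0.1184] [97 96 96]
302 248 [ 0.4758 -0.2087  0.1205] [96 96 96]
302 250 [ 0.4759 -0.2087  0.1221] [116 117 118]
302 252 [ 0.4763 -0.2086  0.1233] [188 188 188]
302 254 [ 0.4777 -0.2086  0.1235] [199 200 198]
302 256 [ 0.4792 -0.2085  0.1237] [192 192 191]
302 258 [ 0.4807 -0.2085  0.1239] [192 192 195]
302 260 [ 0.4826 -0.2084  0.1236] [191 192 193]
302 262 [ 0.4847 -0.2084  0.1231] [194 196 196]
302 264 [ 0.4859 -0.2083  0.1236] [193 193 194]
302 266 [ 0.4867 -0.2083  0.1245] [190 193 192]
302 268 [ 0.4889 -0.2082  0.1241] [193 193 194]
302 270 [ 0.4908 -0.2082  0.1239] [194 193 196]
302 272 [ 0.492  -0.2081  0.1244] [194 192 195]
302 274 [ 0.4935 -0.2081  0.1247] [193 191 193]
302 276 [ 0.4966 -0.208   0.1234] [197 197 198]
302 278 [ 0.4975 -0.208   0.1243] [194 194 195]
302 280 [ 0.4994 -0.2079  0.1242] [193 193 193]
302 282 [ 0.5051 -0.2079  0.1207] [207 205 207]
302 284 [ 0.51
[... 2282 characters left out ...]
]
335 266 [ 0.4864 -0.1885  0.1238] [188 188 187]
335 268 [ 0.4883 -0.1883  0.1236] [166 166 166]
335 270 [ 0.4903 -0.1882  0.1234] [162 160 161]
335 272 [ 0.4917 -0.1881  0.1237] [169 170 173]
335 274 [ 0.4941 -0.1878  0.1232] [194 194 195]
335 276 [ 0.4952 -0.1878  0.1238] [193 191 194]
335 278 [ 0.4962 -0.1877  0.1246] [191 189 191]
335 280 [ 0.4986 -0.1875  0.124 ] [179 177 180]
335 282 [ 0.4582 -0.1925  0.162 ] [70 70 70]
335 284 [ 0.4587 -0.1925  0.1628] [27 29 32]
335 286 [ 0.457  -0.1928  0.1655] [17 17 24]
335 288 [ 0.4566 -0.1929  0.1671] [21 22 29]
335 290 [ 0.4561 -0.193   0.1687] [31 28 27]
335 292 [ 0.455  -0.1932  0.1709] [30 24 25]
335 294 [ 0.4543 -0.1933  0.1727] [31 18 18]
```

Call:
drive_tool([
  {"rx":0.0,"ry":0.0,"rz":0.0,"x":0.0038,"y":0.0,"z":0.0045,"fingers":0.1},
  {"rx":0.0,"ry":0.0,"rz":0.0,"x":0.0072,"y":0.0,"z":0.009,"fingers":0.1},
  {"rx":0.0,"ry":0.0,"rz":0.0,"x":0.0102,"y":0.0,"z":0.014,"fingers":0.1},
  {"rx":0.0,"ry":0.0,"rz":0.0,"x":0.0127,"y":0.0,"z":0.019,"fingers":0.1},
  {"rx":0.0,"ry":0.0,"rz":0.0,"x":0.0145,"y":0.0,"z":0.0235,"fingers":0.1},
  {"rx":0.0,"ry":0.0,"rz":0.0,"x":0.0159,"y":0.0,"z":0.0278,"fingers":0.1},
])

```text
time: 12.95
ee_pos: [0.4383, -0.2011, 0.1965]
eef_rot: [-0.026, 0.978, 0.008, 0.205]
ft_force: [-0.1, 0.5, 0.3]
width: 0.0157
```

```bash
python3 - <<'E'
from h import *
np.set_printoptions(precision=4,suppress=True)
d=snap('wrist','w8'); P=cloud(d); np.save('w8.npy',P)
s=st(); print(s['time'],s['ee_pos'],s['eef_rot'],s['joint_positions'],s['ft_force'],s['torque'],s['width'])
c=d['color'][200:380,240:400]; cv2.imwrite('pics/w8c.png',cv2.cvtColor(cv2.resize(c,None,fx=4,fy=3.3,interpolation=cv2.INTER_CUBIC),cv2.COLOR_RGB2BGR))
t=snap('top','t8');np.save('t8.npy',cloud(t));c=t['color'][190:260,330:410]; cv2.imwrite('pics/t8c.png',cv2.cvtColor(cv2.resize(c,None,fx=8,fy=8,interpolation=cv2.INTER_CUBIC),cv2.COLOR_RGB2BGR))
E
```

```text
13.0 [ 0.4383 -0.201   0.1961] [-0.0265  0.9783  0.0076  0.2052] [-0.5207 -0.2366  0.9092  2.2286  0.0023  0.6877  2.0334] [0.8322 0.6483 0.2476] [-0.0063  0.2102  0.0617] 0.015982814546243652
```

View pics/w8c.png

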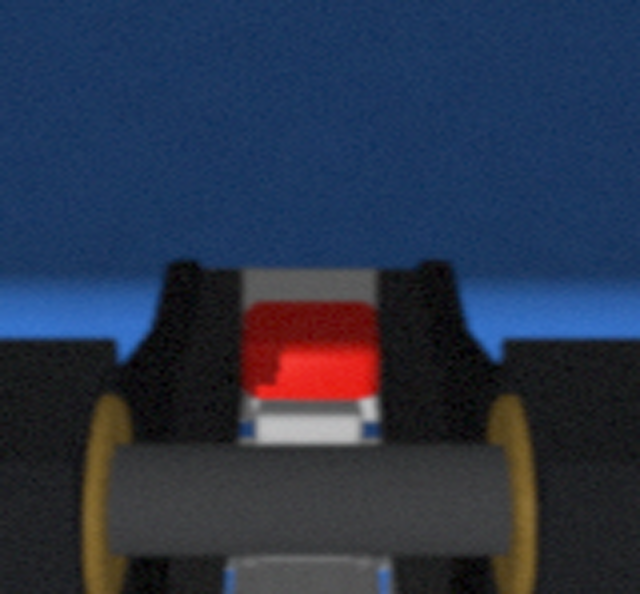

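View pics/t8c.png

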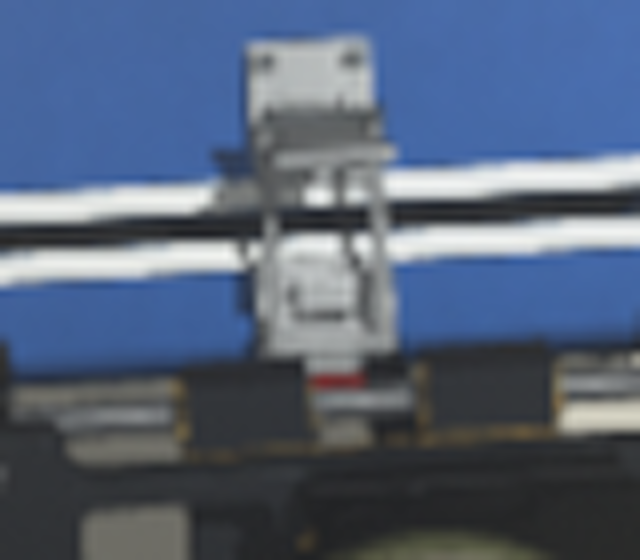

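```bash
python3 - <<'E'
import numpy as np
P=np.load('t8.npy')
for v in range(204,240):
    print(v,*[f"{P[v,u][0]:.3f},{P[v,u][1]:.3f},{P[v,u][2]:.3f}|" for u in (364,367,371,374,377)])
E
```

```text
204 0.535,-0.184,0.134| 0.533,-0.189,0.145| 0.533,-0.197,0.148| 0.533,-0.203,0.146| 0.533,-0.208,0.148|
205 0.531,-0.184,0.148| 0.531,-0.189,0.149| 0.530,-0.197,0.151| 0.530,-0.202,0.151| 0.531,-0.208,0.148|
206 0.529,-0.183,0.149| 0.528,-0.189,0.154| 0.528,-0.196,0.156| 0.527,-0.202,0.159| 0.532,-0.211,0.121|
207 0.525,-0.183,0.163| 0.525,-0.188,0.166| 0.525,-0.196,0.166| 0.524,-0.201,0.168| 0.531,-0.211,0.118|
208 0.524,-0.183,0.158| 0.522,-0.187,0.175| 0.521,-0.194,0.180| 0.521,-0.200,0.179| 0.521,-0.205,0.181|
209 0.519,-0.181,0.184| 0.519,-0.187,0.184| 0.519,-0.194,0.185| 0.518,-0.200,0.185| 0.518,-0.205,0.186|
210 0.517,-0.181,0.182| 0.517,-0.187,0.182| 0.517,-0.194,0.184| 0.517,-0.200,0.181| 0.517,-0.206,0.179|
211 0.515,-0.181,0.184| 0.515,-0.187,0.186| 0.522,-0.198,0.125| 0.522,-0.204,0.125| 0.520,-0.209,0.143|
212 0.521,-0.185,0.124| 0.521,-0.191,0.121| 0.520,-0.198,0.125| 0.520,-0.204,0.123| 0.518,-0.208,0.144|
213 0.519,-0.185,0.122| 0.519,-0.191,0.124| 0.519,-0.198,0.123| 0.519,-0.204,0.122| 0.516,-0.208,0.142|
214 0.517,-0.185,0.123| 0.517,-0.191,0.122| 0.517,-0.199,0.1
[... 1943 characters left out ...]
78,-0.189,0.135| 0.478,-0.197,0.137| 0.478,-0.203,0.135| 0.478,-0.208,0.136|
234 0.477,-0.183,0.133| 0.477,-0.189,0.134| 0.476,-0.197,0.137| 0.476,-0.203,0.133| 0.477,-0.209,0.120|
235 0.468,-0.178,0.221| 0.468,-0.184,0.221| 0.475,-0.197,0.131| 0.475,-0.203,0.132| 0.474,-0.208,0.141|
236 0.466,-0.178,0.226| 0.466,-0.183,0.224| 0.473,-0.197,0.132| 0.473,-0.203,0.133| 0.472,-0.208,0.144|
237 0.464,-0.178,0.227| 0.464,-0.183,0.231| 0.470,-0.196,0.138| 0.470,-0.202,0.140| 0.469,-0.207,0.150|
238 0.462,-0.178,0.232| 0.462,-0.183,0.233| 0.468,-0.196,0.145| 0.462,-0.195,0.226| 0.462,-0.201,0.225|
239 0.460,-0.177,0.233| 0.460,-0.183,0.234| 0.460,-0.190,0.224| 0.460,-0.196,0.223| 0.460,-0.201,0.226|
```

Call:
drive_tool([
  {"rx":0.0,"ry":0.0,"rz":0.0,"x":0.0008,"y":0.0,"z":0.0018,"fingers":0.1},
  {"rx":0.0,"ry":0.0,"rz":0.0,"x":0.0016,"y":0.0,"z":0.0037,"fingers":0.1},
  {"rx":0.0,"ry":0.0,"rz":0.0,"x":0.002,"y":0.0,"z":0.0046,"fingers":0.1},
  {"rx":0.0,"ry":0.0,"rz":0.0,"x":0.002,"y":0.0,"z":0.0046,"fingers":0.1},
])

```text
time: 13.55
ee_pos: [0.4384, -0.2011, 0.1919]
eef_rot: [-0.026, 0.978, 0.008, 0.206]
ft_force: [1.0, 1.6, 0.2]
width: 0.0157
```

Call:
drive_tool([
  {"rx":0.0,"ry":0.0,"rz":0.0,"x":0.0004,"y":0.0,"z":0.0009,"fingers":0.1},
  {"rx":0.0,"ry":0.0,"rz":0.0,"x":0.0004,"y":0.0,"z":0.0009,"fingers":0.1},
])

```text
time: 13.8
ee_pos: [0.4384, -0.2011, 0.1909]
eef_rot: [-0.026, 0.978, 0.008, 0.205]
ft_force: [0.6, 0.7, 0.4]
width: 0.0158
```

Call:
drive_tool([
  {"rx":0.0,"ry":0.0,"rz":0.0,"x":0.0004,"y":0.0,"z":0.0009,"fingers":0.1},
  {"rx":0.0,"ry":0.0,"rz":0.0,"x":0.0004,"y":0.0,"z":0.0009,"fingers":0.1},
])

```text
time: 14.05
ee_pos: [0.4384, -0.2011, 0.1899]
eef_rot: [-0.026, 0.978, 0.008, 0.205]
ft_force: [1.1, 0.3, 0.1]
width: 0.0156
```

Call:
drive_tool([
  {"rx":0.0,"ry":0.0,"rz":0.0,"x":0.0004,"y":0.0,"z":0.0009,"fingers":0.1},
  {"rx":0.0,"ry":0.0,"rz":0.0,"x":0.0004,"y":0.0,"z":0.0009,"fingers":0.1},
])

```text
time: 14.3
ee_pos: [0.4385, -0.2011, 0.1892]
eef_rot: [-0.026, 0.978, 0.008, 0.206]
ft_force: [-2.3, 2.4, 5.1]
width: 0.0161
```

Call:
drive_tool([
  {"rx":0.0,"ry":0.0,"rz":0.0,"x":-0.0005,"y":0.0,"z":-0.0011,"fingers":0.1},
  {"rx":0.0,"ry":0.0,"rz":0.0,"x":-0.0023,"y":0.0,"z":-0.0003,"fingers":0.1},
  {"rx":0.0,"ry":0.0,"rz":0.0,"x":-0.0042,"y":0.0,"z":0.0005,"fingers":0.1},
])

```text
time: 14.68
ee_pos: [0.442, -0.2009, 0.1897]
eef_rot: [-0.026, 0.978, 0.008, 0.205]
ft_force: [-2.7, -0.2, -0.1]
width: 0.0161
```

Call:
drive_tool([
  {"rx":0.0,"ry":0.0,"rz":0.0,"x":-0.0018,"y":0.0,"z":0.0008,"fingers":0.1},
  {"rx":0.0,"ry":0.0,"rz":0.0,"x":-0.0027,"y":0.0,"z":0.0012,"fingers":0.1},
])

```text
time: 14.92
ee_pos: [0.4454, -0.2007, 0.19]
eef_rot: [-0.027, 0.978, 0.008, 0.205]
ft_force: [-1.2, -0.6, -0.6]
width: 0.0162
```

Call:
drive_tool([
  {"rx":0.0,"ry":0.0,"rz":0.0,"x":-0.0014,"y":0.0,"z":0.0006,"fingers":0.1},
  {"rx":0.0,"ry":0.0,"rz":0.0,"x":-0.0023,"y":0.0,"z":0.001,"fingers":0.1},
])

```text
time: 15.18
ee_pos: [0.4478, -0.2005, 0.19]
eef_rot: [-0.026, 0.978, 0.008, 0.205]
ft_force: [-2.9, 0.3, 0.6]
width: 0.0163
```

```bash
python3 - <<'E'
from h import *
t=snap('top','t9');P=cloud(t);c=t['color'][190:260,330:410]; cv2.imwrite('pics/t9c.png',cv2.cvtColor(cv2.resize(c,None,fx=8,fy=8,interpolation=cv2.INTER_CUBIC),cv2.COLOR_RGB2BGR))
for v in range(204,240):
    print(v,*[f"{P[v,u][0]:.3f},{P[v,u][1]:.3f},{P[v,u][2]:.3f}|" for u in (364,367,371,374,377)])
E
```

```text
204 0.534,-0.184,0.141| 0.534,-0.190,0.141| 0.534,-0.197,0.141| 0.535,-0.204,0.134| 0.536,-0.211,0.120|
205 0.533,-0.184,0.136| 0.533,-0.190,0.133| 0.533,-0.198,0.129| 0.533,-0.204,0.134| 0.535,-0.211,0.120|
206 0.531,-0.184,0.137| 0.531,-0.190,0.131| 0.531,-0.198,0.131| 0.533,-0.205,0.120| 0.532,-0.211,0.120|
207 0.529,-0.184,0.131| 0.530,-0.191,0.125| 0.531,-0.199,0.122| 0.530,-0.205,0.122| 0.530,-0.210,0.123|
208 0.529,-0.185,0.122| 0.528,-0.191,0.123| 0.528,-0.198,0.125| 0.529,-0.205,0.120| 0.528,-0.210,0.124|
209 0.527,-0.185,0.123| 0.526,-0.191,0.124| 0.526,-0.199,0.124| 0.526,-0.204,0.128| 0.527,-0.211,0.120|
210 0.525,-0.185,0.123| 0.525,-0.191,0.121| 0.525,-0.199,0.121| 0.524,-0.204,0.123| 0.524,-0.210,0.122|
211 0.523,-0.185,0.121| 0.523,-0.191,0.122| 0.523,-0.199,0.120| 0.522,-0.204,0.125| 0.523,-0.210,0.120|
212 0.520,-0.185,0.127| 0.521,-0.191,0.122| 0.521,-0.199,0.121| 0.521,-0.205,0.117| 0.521,-0.210,0.119|
213 0.394,-0.124,1.161| 0.519,-0.191,0.122| 0.519,-0.198,0.123| 0.519,-0.204,0.122| 0.518,-0.210,0.122|
214 0.517,-0.185,0.124| 0.517,-0.191,0.122| 0.517,-0.199,0.1
[... 1944 characters left out ...]
1,-0.183,0.226| 0.472,-0.191,0.215| 0.471,-0.196,0.219| 0.471,-0.202,0.216|
234 0.469,-0.178,0.223| 0.469,-0.183,0.229| 0.470,-0.191,0.219| 0.470,-0.196,0.216| 0.470,-0.202,0.217|
235 0.468,-0.178,0.225| 0.467,-0.183,0.228| 0.468,-0.191,0.222| 0.468,-0.196,0.220| 0.468,-0.201,0.218|
236 0.466,-0.178,0.221| 0.466,-0.183,0.227| 0.466,-0.191,0.218| 0.394,-0.124,1.161| 0.466,-0.201,0.223|
237 0.464,-0.178,0.226| 0.464,-0.183,0.225| 0.464,-0.191,0.218| 0.465,-0.196,0.215| 0.465,-0.202,0.215|
238 0.462,-0.178,0.225| 0.462,-0.183,0.226| 0.478,-0.206,0.001| 0.478,-0.213,0.002| 0.466,-0.205,0.171|
239 0.461,-0.178,0.224| 0.461,-0.183,0.220| 0.476,-0.206,0.002| 0.476,-0.213,-0.001| 0.464,-0.205,0.176|
```

View pics/t9c.png

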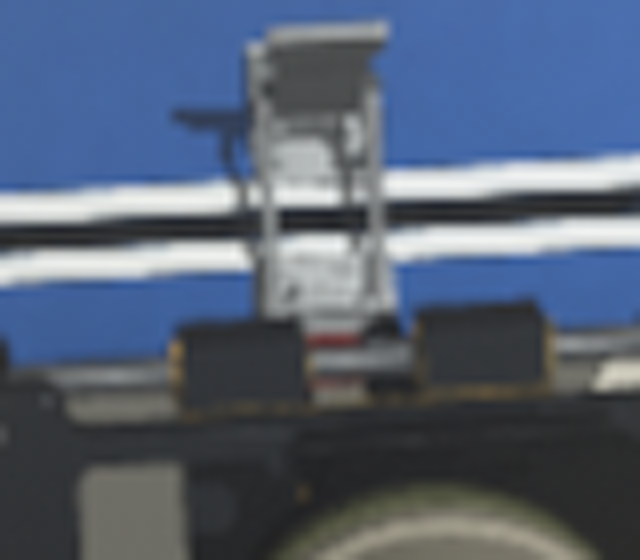

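Call:
drive_tool([
  {"rx":0.0,"ry":0.0,"rz":0.0,"x":-0.0009,"y":0.0,"z":0.0004,"fingers":0.1},
  {"rx":0.0,"ry":0.0,"rz":0.0,"x":-0.0009,"y":0.0,"z":0.0004,"fingers":0.1},
])

```text
time: 15.48
ee_pos: [0.4487, -0.2005, 0.1901]
eef_rot: [-0.026, 0.978, 0.008, 0.205]
ft_force: [-4.5, 0.6, 1.3]
width: 0.0159
```

Now feel for the lip by lifting gently.

Call:
drive_tool([
  {"rx":0.0,"ry":0.0,"rz":0.0,"x":-0.0006,"y":0.0,"z":-0.0014,"fingers":0.1},
  {"rx":0.0,"ry":0.0,"rz":0.0,"x":-0.0006,"y":0.0,"z":-0.0014,"fingers":0.1},
])

```text
time: 15.72
ee_pos: [0.4488, -0.2005, 0.1917]
eef_rot: [-0.026, 0.978, 0.008, 0.206]
ft_force: [-2.5, -0.5, 0.0]
width: 0.016
```

Call:
drive_tool([
  {"rx":0.0,"ry":0.0,"rz":0.0,"x":-0.0003,"y":0.0,"z":-0.0007,"fingers":0.1},
  {"rx":0.0,"ry":0.0,"rz":0.0,"x":-0.0003,"y":0.0,"z":-0.0007,"fingers":0.1},
])

```text
time: 15.98
ee_pos: [0.4489, -0.2005, 0.1924]
eef_rot: [-0.026, 0.978, 0.008, 0.206]
ft_force: [-1.5, -0.6, -2.3]
width: 0.0159
```

Call:
drive_tool([
  {"rx":0.0,"ry":0.0,"rz":0.0,"x":-0.0002,"y":0.0,"z":-0.0006,"fingers":0.1},
  {"rx":0.0,"ry":0.0,"rz":0.0,"x":-0.0002,"y":0.0,"z":-0.0006,"fingers":0.1},
])

```text
time: 16.23
ee_pos: [0.4487, -0.2004, 0.1929]
eef_rot: [-0.027, 0.978, 0.008, 0.205]
ft_force: [2.3, -0.6, -5.1]
width: 0.016
```

Call:
drive_tool([
  {"rx":0.0,"ry":0.0,"rz":0.0,"x":0.0005,"y":0.0,"z":0.0012,"fingers":0.1},
  {"rx":0.0,"ry":0.0,"rz":0.0,"x":0.0005,"y":0.0,"z":0.0012,"fingers":0.35},
  {"rx":0.0,"ry":0.0,"rz":0.0,"x":0.0005,"y":0.0,"z":0.0012,"fingers":0.35},
  {"rx":0.0,"ry":0.0,"rz":0.0,"x":0.0005,"y":0.0,"z":0.0012,"fingers":0.35},
  {"rx":0.0,"ry":0.0,"rz":0.0,"x":0.0005,"y":0.0,"z":0.0012,"fingers":0.35},
  {"rx":0.0,"ry":0.0,"rz":0.0,"x":0.0005,"y":0.0,"z":-0.012,"fingers":0.35},
  {"rx":0.0,"ry":0.0,"rz":0.0,"x":0.0005,"y":0.0,"z":-0.03,"fingers":0.35},
  {"rx":0.0,"ry":0.0,"rz":0.0,"x":0.0005,"y":0.0,"z":-0.05,"fingers":0.0},
  {"rx":0.0,"ry":0.0,"rz":0.0,"x":0.0005,"y":0.0,"z":-0.05,"fingers":0.0},
])

```text
time: 17.35
ee_pos: [0.4285, -0.2023, 0.2397]
eef_rot: [-0.026, 0.978, 0.008, 0.207]
ft_force: [-0.3, -0.1, -0.2]
width: 0.0178
```

```bash
python3 - <<'E'
from h import *
np.set_printoptions(precision=4,suppress=True)
d=snap('wrist','w10'); P=cloud(d); np.save('w10.npy',P)
s=st(); print(s['time'],s['ee_pos'],s['eef_rot'],s['joint_positions'],s['ft_force'],s['width'])
c=d['color'][220:400,200:440]; cv2.imwrite('pics/w10c.png',cv2.cvtColor(cv2.resize(c,None,fx=3.3,fy=3.3,interpolation=cv2.INTER_CUBIC),cv2.COLOR_RGB2BGR))
t=snap('top','t10');P=cloud(t);np.save('t10.npy',P);c=t['color'][190:260,330:410]; cv2.imwrite('pics/t10c.png',cv2.cvtColor(cv2.resize(c,None,fx=8,fy=8,interpolation=cv2.INTER_CUBIC),cv2.COLOR_RGB2BGR))
for v in range(186,240):
    print(v,*[f"{P[v,u][0]:.3f},{P[v,u][1]:.3f},{P[v,u][2]:.3f}|" for u in (364,367,371,374,377)])
E
```

```text
17.4 [ 0.4284 -0.202   0.2388] [-0.0263  0.9781  0.0078  0.2061] [-0.4507 -0.3304  0.8046  2.1917  0.0897  0.8021  1.9464] [-0.1336  0.864  -1.2853] 0.01408227945073186
186 0.572,-0.186,0.121| 0.572,-0.192,0.121| 0.572,-0.199,0.124| 0.572,-0.205,0.121| 0.572,-0.212,0.119|
187 0.571,-0.186,0.120| 0.570,-0.192,0.123| 0.570,-0.200,0.119| 0.570,-0.205,0.123| 0.570,-0.211,0.121|
188 0.568,-0.186,0.124| 0.568,-0.192,0.121| 0.569,-0.200,0.119| 0.568,-0.205,0.120| 0.568,-0.211,0.123|
189 0.567,-0.186,0.119| 0.567,-0.192,0.120| 0.566,-0.199,0.121| 0.567,-0.206,0.117| 0.566,-0.211,0.122|
190 0.564,-0.186,0.121| 0.564,-0.192,0.122| 0.564,-0.199,0.123| 0.564,-0.205,0.121| 0.564,-0.211,0.123|
191 0.553,-0.182,0.179| 0.553,-0.188,0.182| 0.552,-0.195,0.185| 0.552,-0.200,0.183| 0.552,-0.206,0.182|
192 0.550,-0.182,0.184| 0.550,-0.187,0.187| 0.550,-0.195,0.184| 0.551,-0.201,0.181| 0.550,-0.206,0.182|
193 0.549,-0.182,0.184| 0.549,-0.188,0.179| 0.549,-0.195,0.181| 0.549,-0.201,0.181| 0.549,-0.206,0.180|
194 0.547,-0.182,0.182| 0.547,-0.188,0.181| 0.548,-0.195,0.177| 0.547,-0.201,0.179| 0.557,-0.211,0.
[... 3990 characters left out ...]
189,0.139| 0.478,-0.196,0.139| 0.478,-0.202,0.140| 0.479,-0.210,0.120|
234 0.478,-0.184,0.124| 0.476,-0.189,0.138| 0.476,-0.197,0.136| 0.476,-0.202,0.137| 0.477,-0.209,0.124|
235 0.475,-0.184,0.126| 0.474,-0.189,0.142| 0.474,-0.196,0.140| 0.474,-0.202,0.138| 0.477,-0.212,0.094|
236 0.477,-0.187,0.077| 0.472,-0.189,0.139| 0.472,-0.197,0.136| 0.472,-0.202,0.136| 0.483,-0.219,-0.002|
237 0.481,-0.191,-0.001| 0.471,-0.189,0.136| 0.471,-0.197,0.135| 0.470,-0.202,0.138| 0.481,-0.219,-0.001|
238 0.479,-0.191,-0.002| 0.479,-0.197,0.002| 0.479,-0.206,-0.001| 0.478,-0.213,0.002| 0.478,-0.219,0.002|
239 0.458,-0.176,0.260| 0.458,-0.181,0.262| 0.476,-0.206,-0.002| 0.476,-0.212,0.003| 0.463,-0.204,0.185|
```

View pics/t10c.png

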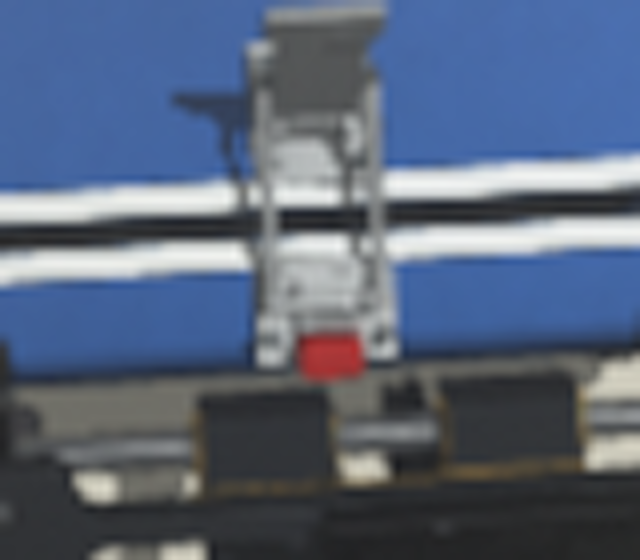

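View pics/w10c.png

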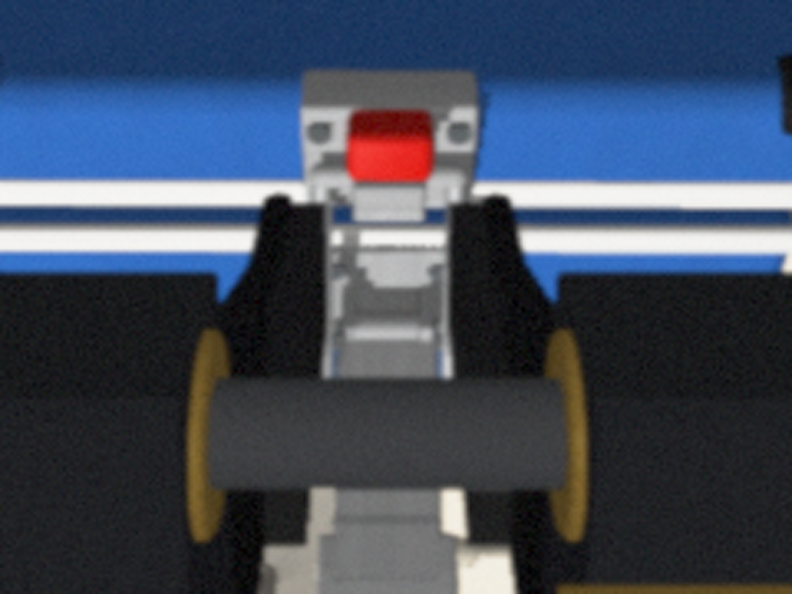

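Call:
drive_tool([
  {"rx":0.0,"ry":0.0,"rz":0.0,"x":-0.018,"y":0.0,"z":0.0,"fingers":0.0},
  {"rx":0.0,"ry":0.0,"rz":0.0,"x":-0.036,"y":0.0,"z":0.014,"fingers":0.0},
  {"rx":0.0,"ry":0.0,"rz":0.0,"x":-0.054,"y":0.0,"z":0.021,"fingers":0.0},
  {"rx":0.0,"ry":0.0,"rz":0.0,"x":-0.066,"y":0.0,"z":0.0265,"fingers":0.0},
  {"rx":0.0,"ry":0.0,"rz":0.0,"x":-0.0715,"y":0.0,"z":0.0285,"fingers":0.0},
  {"rx":0.0,"ry":0.0,"rz":0.0,"x":-0.0715,"y":0.0,"z":0.0285,"fingers":0.0},
])

```text
time: 18.2
ee_pos: [0.5055, -0.1974, 0.2411]
eef_rot: [-0.027, 0.978, 0.007, 0.205]
ft_force: [0.0, 1.1, 0.2]
width: 0.0005
```

```bash
python3 - <<'E'
from h import *
np.set_printoptions(precision=4,suppress=True)
s=st(); print(s['time'],s['ee_pos'],s['eef_rot'],s['joint_positions'],s['ft_force'],s['width'])
d=snap('scene','s11'); t=snap('top','t11')
c=d['color'][180:330,270:430]; cv2.imwrite('pics/s11c.png',cv2.cvtColor(cv2.resize(c,None,fx=4,fy=4,interpolation=cv2.INTER_CUBIC),cv2.COLOR_RGB2BGR))
M=R.from_quat(s['eef_rot']).as_matrix(); z=M[:,2]; tip=s['ee_pos']+.07*z; print('tip',tip)
zx,zz=np.hypot(z[0],z[1]),z[2]; tilt=np.arctan2(zx,-zz); print('tilt',np.degrees(tilt))
P=np.array([.534,.1305]); t0=np.array([tip[0],tip[2]])
for deg in (72,66,60,54,48,42,36,30,24,18,12,6,0,-2):
    a=np.radians(deg); u=np.array([np.cos(a),np.sin(a)]); n=np.array([-u[1],u[0]])
    s_=44 if deg>23 else 46
    C=P+s_/1000*u+(2+9.5*abs(np.sin(a-tilt)))/1000*n
    dX,dZ=C-t0
    print(deg,np.round(C,4),'tool x,z mm',np.round(1000*np.array([-np.cos(tilt)*dX-np.sin(tilt)*dZ, np.sin(tilt)*dX-np.cos(tilt)*dZ]),1))
E
```

```text
18.2 [ 0.5055 -0.1974  0.2411] [-0.0268  0.9784  0.0072  0.205 ] [-0.6069 -0.0952  0.964   2.0546 -0.1309  0.7682  2.0725] [0.0289 1.0605 0.1695] 0.00046513931221820473
tip [ 0.5335 -0.1956  0.1769]
tilt 23.672424675369363
72 [0.5389 0.1752] tool x,z mm [-4.2  3.8]
66 [0.5442 0.1741] tool x,z mm [-8.6  6.9]
60 [0.5494 0.1724] tool x,z mm [-12.7  10.5]
54 [0.5544 0.1701] tool x,z mm [-16.3  14.6]
48 [0.559  0.1672] tool x,z mm [-19.4  19.2]
42 [0.5634 0.1636] tool x,z mm [-22.   24.2]
36 [0.5672 0.1596] tool x,z mm [-23.9  29.4]
30 [0.5706 0.1551] tool x,z mm [-25.2  34.8]
24 [0.5734 0.1503] tool x,z mm [-25.8  40.4]
18 [0.5768 0.1475] tool x,z mm [-27.8  44.3]
12 [0.5782 0.1439] tool x,z mm [-27.6  48.2]
6 [0.5792 0.1402] tool x,z mm [-27.1  52. ]
0 [0.58   0.1363] tool x,z mm [-26.2  55.9]
-2 [0.5802 0.135 ] tool x,z mm [-25.9  57.1]
```

View pics/s11c.png

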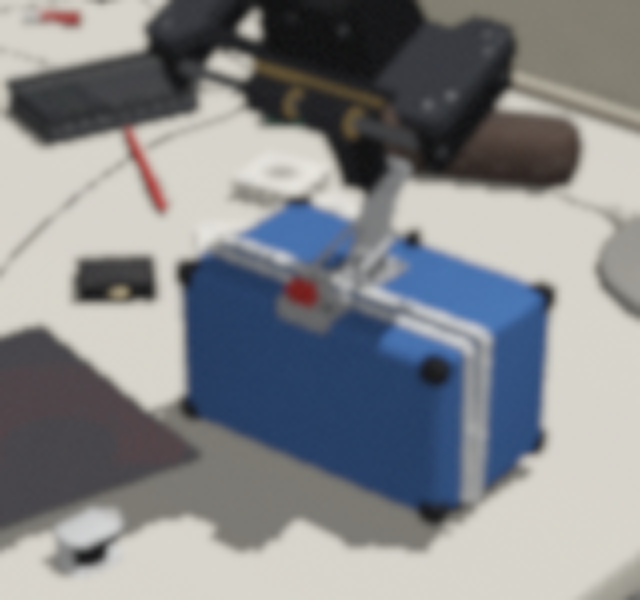

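Call:
drive_tool([
  {"rx":0.0,"ry":0.0,"rz":0.0,"x":-0.0042,"y":0.0,"z":0.0038,"fingers":0.0},
  {"rx":0.0,"ry":0.0,"rz":0.0,"x":-0.0064,"y":0.0,"z":0.0053,"fingers":0.0},
  {"rx":0.0,"ry":0.0,"rz":0.0,"x":-0.0086,"y":0.0,"z":0.0069,"fingers":0.0},
  {"rx":0.0,"ry":0.0,"rz":0.0,"x":-0.0127,"y":0.0,"z":0.0105,"fingers":0.0},
])

```text
time: 18.8
ee_pos: [0.5204, -0.1969, 0.2362]
eef_rot: [-0.026, 0.978, 0.008, 0.205]
ft_force: [-6.4, -1.9, -0.4]
width: 0.0008
```

Call:
drive_tool([
  {"rx":0.0,"ry":0.0,"rz":0.0,"x":-0.0018,"y":0.0,"z":0.002,"fingers":0.0},
  {"rx":0.0,"ry":0.0,"rz":0.0,"x":-0.0036,"y":0.0,"z":0.0041,"fingers":0.0},
  {"rx":0.0,"ry":0.0,"rz":0.0,"x":-0.0052,"y":0.0,"z":0.0064,"fingers":0.0},
  {"rx":0.0,"ry":0.0,"rz":0.0,"x":-0.0067,"y":0.0,"z":0.0087,"fingers":0.0},
])

```text
time: 19.3
ee_pos: [0.5299, -0.1964, 0.2308]
eef_rot: [-0.026, 0.978, 0.008, 0.204]
ft_force: [-7.7, -1.1, 2.2]
width: 0.0005
```

```bash
python3 - <<'E'
from h import *
np.set_printoptions(precision=4,suppress=True)
d=snap('scene','s12'); s=st(); print(s['ft_force'],s['joint_positions'])
c=d['color'][180:330,270:430]; cv2.imwrite('pics/s12c.png',cv2.cvtColor(cv2.resize(c,None,fx=4,fy=4,interpolation=cv2.INTER_CUBIC),cv2.COLOR_RGB2BGR))
E
```

```text
[-7.6339 -1.6144  2.0081] [-0.6206  0.0253  1.0089  2.0182 -0.2881  0.7549  2.184 ]
```

View pics/s12c.png

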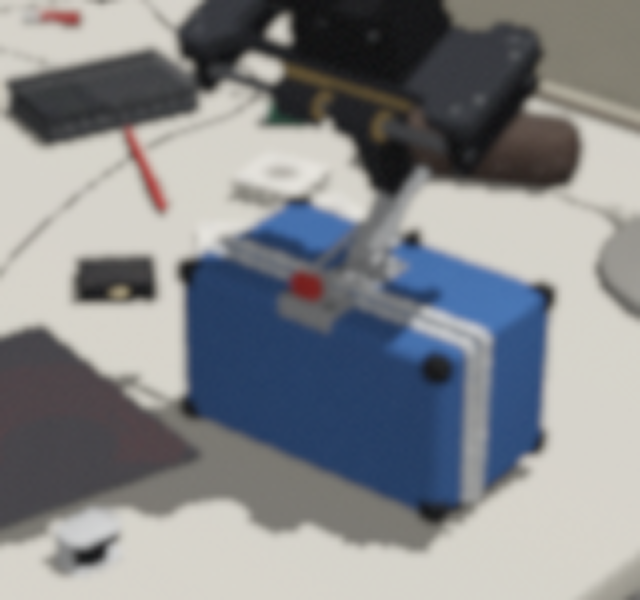

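Call:
drive_tool([
  {"rx":0.0,"ry":0.0,"rz":0.0,"x":-0.0013,"y":0.0,"z":0.0025,"fingers":0.0},
  {"rx":0.0,"ry":0.0,"rz":0.0,"x":-0.0026,"y":0.0,"z":0.005,"fingers":0.0},
  {"rx":0.0,"ry":0.0,"rz":0.0,"x":-0.0036,"y":0.0,"z":0.0076,"fingers":0.0},
  {"rx":0.0,"ry":0.0,"rz":0.0,"x":-0.0045,"y":0.0,"z":0.0102,"fingers":0.0},
])

```text
time: 19.85
ee_pos: [0.538, -0.196, 0.2232]
eef_rot: [-0.026, 0.978, 0.008, 0.204]
ft_force: [-7.7, -0.1, 2.0]
width: 0.0009
```

Call:
drive_tool([
  {"rx":0.0,"ry":0.0,"rz":0.0,"x":-0.0006,"y":0.0,"z":0.0027,"fingers":0.0},
  {"rx":0.0,"ry":0.0,"rz":0.0,"x":-0.0013,"y":0.0,"z":0.0054,"fingers":0.0},
  {"rx":0.0,"ry":0.0,"rz":0.0,"x":-0.0017,"y":0.0,"z":0.0082,"fingers":0.0},
  {"rx":0.0,"ry":0.0,"rz":0.0,"x":-0.002,"y":0.0,"z":0.011,"fingers":0.0},
])

```text
time: 20.35
ee_pos: [0.5449, -0.1956, 0.2144]
eef_rot: [-0.026, 0.978, 0.008, 0.205]
ft_force: [-5.1, -0.9, 3.4]
width: 0.0004
```

Call:
drive_tool([
  {"rx":0.0,"ry":0.0,"rz":0.0,"x":-0.001,"y":0.0,"z":0.002,"fingers":0.0},
  {"rx":0.0,"ry":0.0,"rz":0.0,"x":-0.002,"y":0.0,"z":0.0039,"fingers":0.0},
  {"rx":0.0,"ry":0.0,"rz":0.0,"x":-0.0019,"y":0.0,"z":0.0058,"fingers":0.0},
  {"rx":0.0,"ry":0.0,"rz":0.0,"x":-0.0018,"y":0.0,"z":0.0078,"fingers":0.0},
])

```text
time: 20.85
ee_pos: [0.55, -0.1951, 0.2083]
eef_rot: [-0.026, 0.978, 0.008, 0.206]
ft_force: [-2.3, -0.6, 2.2]
width: 0.0008
```

```bash
python3 - <<'E'
from h import *
np.set_printoptions(precision=4,suppress=True)
d=snap('scene','s13'); s=st(); print(s['ft_force'],s['joint_positions'],s['ee_pos'])
c=d['color'][180:330,270:430]; cv2.imwrite('pics/s13c.png',cv2.cvtColor(cv2.resize(c,None,fx=4,fy=4,interpolation=cv2.INTER_CUBIC),cv2.COLOR_RGB2BGR))
E
```

```text
[-0.7245 -0.296   1.3285] [-0.5716  0.1447  0.9875  2.003  -0.456   0.7276  2.3063] [ 0.55   -0.1949  0.2081]
```

View pics/s13c.png

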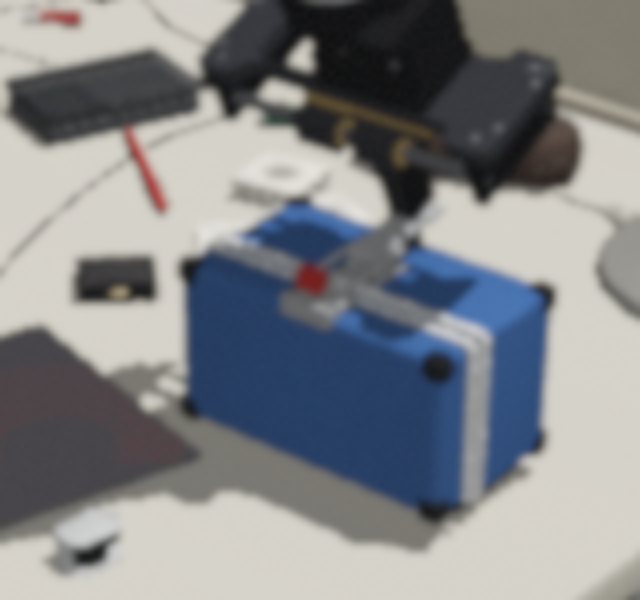

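Call:
drive_tool([
  {"rx":0.0,"ry":0.0,"rz":0.0,"x":0.0002,"y":0.0,"z":0.0019,"fingers":0.0},
  {"rx":0.0,"ry":0.0,"rz":0.0,"x":0.0005,"y":0.0,"z":0.0038,"fingers":0.0},
  {"rx":0.0,"ry":0.0,"rz":0.0,"x":0.0009,"y":0.0,"z":0.0057,"fingers":0.0},
  {"rx":0.0,"ry":0.0,"rz":0.0,"x":0.0009,"y":0.0,"z":0.0057,"fingers":0.0},
])

```text
time: 21.4
ee_pos: [0.5511, -0.1948, 0.2025]
eef_rot: [-0.026, 0.978, 0.008, 0.205]
ft_force: [0.0, -0.3, -0.3]
width: 0.0005
```

Call:
drive_tool([
  {"rx":0.0,"ry":0.0,"rz":0.0,"x":0.0004,"y":0.0,"z":0.0015,"fingers":0.0},
  {"rx":0.0,"ry":0.0,"rz":0.0,"x":0.0008,"y":0.0,"z":0.003,"fingers":0.0},
  {"rx":0.0,"ry":0.0,"rz":0.0,"x":0.0008,"y":0.0,"z":0.003,"fingers":0.0},
])

```text
time: 21.78
ee_pos: [0.5518, -0.1951, 0.2002]
eef_rot: [-0.026, 0.978, 0.008, 0.206]
ft_force: [-6.0, 1.6, 9.7]
width: 0.0005
```

Call:
drive_tool([
  {"rx":0.0,"ry":0.0,"rz":0.0,"x":0.0,"y":0.0,"z":-0.01,"fingers":0.0},
  {"rx":0.0,"ry":0.0,"rz":0.0,"x":0.01,"y":0.0,"z":-0.04,"fingers":0.0},
  {"rx":0.0,"ry":0.0,"rz":0.0,"x":0.04,"y":0.0,"z":-0.065,"fingers":0.0},
  {"rx":0.0,"ry":0.0,"rz":0.0,"x":0.08,"y":0.0,"z":-0.08,"fingers":0.0},
  {"rx":0.0,"ry":0.0,"rz":0.0,"x":0.09,"y":0.0,"z":-0.08,"fingers":0.0},
  {"rx":0.0,"ry":0.0,"rz":0.0,"x":0.09,"y":0.0,"z":-0.08,"fingers":0.0},
])

```text
time: 22.52
ee_pos: [0.4371, -0.2013, 0.2366]
eef_rot: [-0.026, 0.978, 0.008, 0.206]
ft_force: [0.2, 0.4, -0.5]
width: 0.0006
```

```bash
python3 - <<'E'
from h import *
np.set_printoptions(precision=4,suppress=True)
s=st(); print(s['time'],s['ee_pos'],s['ft_force'],s['joint_positions'])
d=snap('scene','s14');c=d['color'][180:330,270:430]; cv2.imwrite('pics/s14c.png',cv2.cvtColor(cv2.resize(c,None,fx=4,fy=4,interpolation=cv2.INTER_CUBIC),cv2.COLOR_RGB2BGR))
t=snap('top','t14');P=cloud(t);c=t['color'][160:260,300:430]; cv2.imwrite('pics/t14c.png',cv2.cvtColor(cv2.resize(c,None,fx=6,fy=6,interpolation=cv2.INTER_CUBIC),cv2.COLOR_RGB2BGR))
for v in range(178,240,2):
    print(v,*[f"{P[v,u][0]:.3f},{P[v,u][1]:.3f},{P[v,u][2]:.3f}|" for u in (364,367,371,374,377,395)])
E
```

```text
22.525 [ 0.4371 -0.2013  0.2366] [ 0.1701  0.3768 -0.4519] [-0.5531 -0.3418  0.886   2.1819  0.1357  0.7985  1.903 ]
178 0.586,-0.185,0.132| 0.585,-0.191,0.138| 0.585,-0.199,0.135| 0.611,-0.215,-0.001| 0.610,-0.222,0.002| 0.587,-0.247,0.124|
180 0.582,-0.185,0.133| 0.581,-0.191,0.137| 0.581,-0.199,0.136| 0.582,-0.205,0.131| 0.584,-0.212,0.118| 0.584,-0.248,0.115|
182 0.579,-0.185,0.130| 0.578,-0.191,0.133| 0.578,-0.199,0.134| 0.578,-0.205,0.133| 0.581,-0.212,0.116| 0.579,-0.247,0.121|
184 0.575,-0.185,0.131| 0.574,-0.191,0.132| 0.574,-0.199,0.133| 0.576,-0.205,0.123| 0.576,-0.211,0.121| 0.575,-0.247,0.121|
186 0.570,-0.185,0.133| 0.570,-0.191,0.132| 0.570,-0.199,0.135| 0.572,-0.205,0.124| 0.572,-0.211,0.121| 0.572,-0.247,0.120|
188 0.566,-0.185,0.134| 0.566,-0.191,0.134| 0.566,-0.198,0.137| 0.568,-0.206,0.119| 0.568,-0.211,0.121| 0.568,-0.247,0.119|
190 0.562,-0.185,0.133| 0.563,-0.191,0.132| 0.562,-0.198,0.134| 0.564,-0.205,0.120| 0.564,-0.211,0.121| 0.563,-0.246,0.123|
192 0.559,-0.185,0.133| 0.559,-0.191,0.133| 0.558,-0.198,0.133| 0.561,-0.205,0.118| 0.561,-0.211,0.116| 0.560,-0.2
[... 2161 characters left out ...]
 0.487,-0.196,0.143| 0.487,-0.202,0.144| 0.489,-0.210,0.120| 0.489,-0.245,0.115|
230 0.485,-0.184,0.123| 0.483,-0.188,0.146| 0.484,-0.196,0.142| 0.483,-0.202,0.145| 0.485,-0.209,0.125| 0.485,-0.245,0.117|
232 0.482,-0.184,0.121| 0.480,-0.189,0.141| 0.479,-0.196,0.144| 0.394,-0.124,1.161| 0.481,-0.209,0.128| 0.469,-0.228,0.262|
234 0.466,-0.176,0.261| 0.466,-0.181,0.261| 0.466,-0.188,0.264| 0.473,-0.199,0.181| 0.472,-0.204,0.186| 0.465,-0.227,0.271|
236 0.462,-0.175,0.270| 0.462,-0.180,0.271| 0.394,-0.124,1.161| 0.462,-0.192,0.274| 0.468,-0.203,0.198| 0.461,-0.227,0.273|
238 0.459,-0.175,0.274| 0.459,-0.180,0.274| 0.459,-0.187,0.271| 0.459,-0.192,0.274| 0.459,-0.197,0.266| 0.458,-0.227,0.271|
```

View pics/s14c.png

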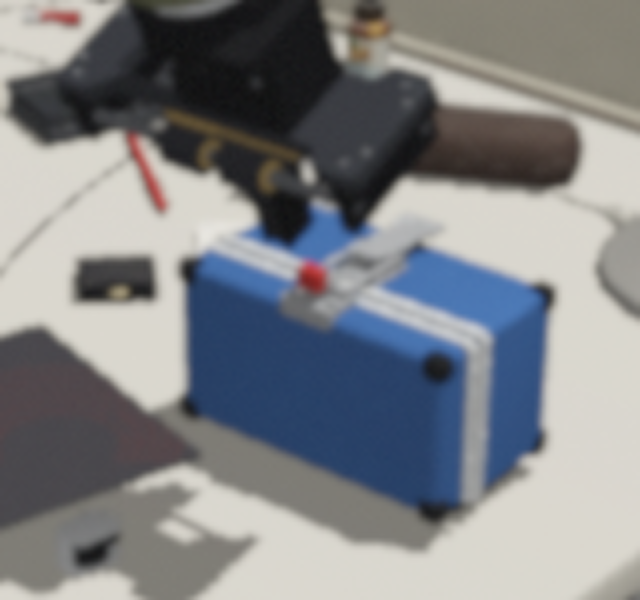

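View pics/t14c.png

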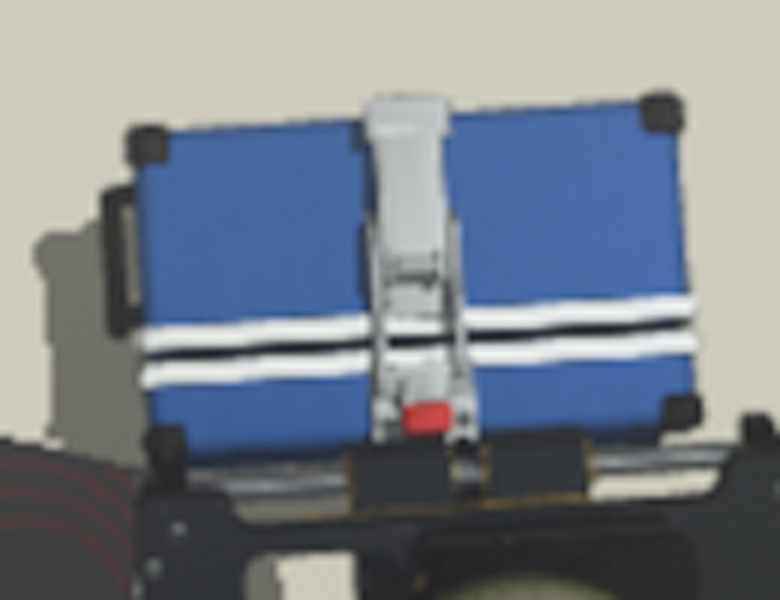

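```bash
python3 - <<'E'
from h import *
print(st()['ft_force'],st()['time']); print(workorder.close_job())
E
```

```text
[-0.41124614 -0.1564421   0.19614836] 22.625
the job is handed in; nothing more can be done
None
```

I closed the case as asked, in the order asked, and handed the job in at 22.6 s.

- **Lid:** I pushed it upright onto its seal, stopping when it stalled at about 12 N. Until then it had taken about 4–7 N.
- **Loop:** I gripped the thumb tab at 5 N and swung the loop down until the bar touched the plate at about 5 N. I then raised it about 1 mm and drew it under the lip. Lifting it gave about 5 N of resistance, so it was hooked.
- **Lever:** It took about 8 N to swing it back. The force fell to zero as it snapped over centre. A last press met the lever lying flat at about 11 N.

After the fingers were withdrawn, the top camera showed:
- **Lever:** its face was level within camera noise, at 0.132–0.138 m along its length.
- **Bar:** it was still under the lip.
- **Seam:** the gap had narrowed from about 4–5 mm to about 2 mm. The lid angle itself was not measured.

The force reading was near zero. The arm went nowhere near the other things on the desk, but I made no separate position check of them at the end.

One move call was rejected at the start, apparently because it left out some row values. Nothing moved, and no later check failed or disagreed.

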